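Nest the carver's turned pots

TASK

Put away the set of three turned wooden pots on the carver's bench. First stand the fallen smallest pot up on its base on the bench, next move the finial left in the middle pot upright into the empty compartment of the tray with its fellows, then nest the pots right way up in size order, the middle one down on the floor of the large one and last the smallest down on the floor of the middle one. Set the pots down rather than dropping them, and leave the finials already in the tray and the other things on the bench as they are.

Things in the scene. Friction and masses are not known exactly. Their poses are not given: they have to be found in the camera images.
- pot_large: largest of three plain brown turned wooden pots, an open straight-sided cup, wider at the rim: rim 200 mm across outside, base 160 mm, height 90 mm, wall 8 mm, floor 12 mm thick; stands upright, about 0.42 kg; it need not be moved. Origin: centre of its underside, z up through the mouth.
- pot_middle: middle pot, same wood and shape: rim 134 mm across outside, base 108 mm, height 88 mm, wall 8 mm, floor 12 mm thick, about 0.2 kg; stands upright, a finial standing in it. The large and the middle pot may have changed places. Origin: centre of its underside, z up through the mouth. Nested on the large pot's floor, its rim stands 10 mm above the large one's.
- pot_small: smallest pot, same wood: rim 70 mm across outside, base 58 mm, height 86 mm, wall 8 mm, floor 12 mm thick, about 0.08 kg. At the start it lies on its side on the bench, its axis nearly level (mouth end about 4 degrees up). Origin: centre of its underside, z along its axis out through the mouth. Nested on the middle pot's floor, its rim stands 10 mm above the middle one's.
- pot_small_rim (a point): centre of the smallest pot's mouth, 86 mm from its origin along its axis.
- finial: pale turned wooden finial standing on its foot in the middle pot: 76 mm high, foot 38 mm across, narrow neck (18 mm across, 28 mm up), rounded head 32 mm across from 47 to 62 mm up, tapering above to the tip; 45 g. Origin: centre of its foot, z up.
- tray: low square tray of dark wood, fixed, 136 x 136 x 30 mm, walls 6 mm, divided by a cross of 26 mm high walls into four compartments 59 mm square. Three hold finials like the loose one, the fourth is empty. Origin: centre of its underside; x and y along its sides.
- empty_cell (a point): centre of the floor of the tray's empty compartment, 6 mm above the bench; axes as the tray's. The neighbouring finials stand 65 mm away along both axes, towards -x and -y.
- finial_a: one of the three finials already in the tray, same shape; leave it. Origin: centre of its foot.
- finial_b: one of the three finials already in the tray, same shape; leave it. Origin: centre of its foot.
- finial_c: one of the three finials already in the tray, same shape; leave it. Origin: centre of its foot.
- gouge_a: carving gouge lying on the bench, 230 mm long, 27 mm thick; leave it. Origin on the bench under the ferrule; x towards the blade, handle 120 mm towards -x.
- gouge_b: another gouge, 250 mm long, 27 mm thick; leave it. Axes as the first.
- oilstone: sharpening stone in a wooden block, 210 x 72 x 33 mm; leave it. Origin: centre of its underside, x along it.
- carving: half-carved leaf block, 150 x 75 x 34 mm; leave it. Origin: centre of its underside, x along it.
- oil_tin: metal oil tin, 64 mm across, 122 mm high; leave it. Origin: centre of its underside.
Things that resemble listed ones, but are neither listed nor needed, are in the scene too. Leave any green or pink look-alike of the pot_small alone.

How it is judged:
By the outcome, as a careful person would: the job done as asked, in the order asked, and still so for the second after the job is handed in, with the robot touching nothing.
It also fails if it takes over 72 s, if anything falls off the work surface, if the arm or the gripper's body presses on something with over 40 N, if the wrist force passes 120 N, or if a joint passes its speed limit or range.

ROBOT

A 6-joint arm with a two-finger parallel gripper is mounted at the origin on the work surface. World frame = base frame: x ahead of the robot, y to its left, z up, the work surface at z = 0. Lengths are in m, angles in rad, forces in N, time in s.
With the tool pointing down it reaches from about 0.375 to 0.925 m from the base axis. Payload 5.7 kg.
Tool frame: the origin (TCP) lies midway between the tips of the shut fingers; the grasp point (between the pads) lies r.pinch_z behind it (r.pinch_z is the distance from the TCP to the grasp point, in m); y points along the fingers, z is the direction in which the jaws open and shut, and the axes are right-handed (so a half turn about y gives the same grasp; the last joint's range is limited). The gripper opens to 85 mm and grips with 20 to 120 N. Pads are 22 mm wide; open, the fingers measure 114 mm over their backs; the gripper's body (76 mm by 85 mm) begins 54 mm behind the grasp point. The pads swing forward as they close: fully open they stand 13 mm farther back than shut.
Start: joints at [1.036, 0.359, 1.51, -0, 1.272, -0.115], TCP at [0.245, 0.548, 0.231] pointing down, gripper open.
Joint ranges: [-2.97, 2.97], [-1.01, 2.36], [0.21, 2.38], [-0.96, 4.11], [0.2, 2.71], [-2.98, 2.98]. Speed limits (rad/s): [2.39, 2.39, 3.14, 3.14, 3.14, 3.14].

INTERFACE

Orientations are given as a rotation vector (axis times angle).
In Python, from bench import r gives the robot as it stands. The module is installed in compiled form; this text tells all that it offers.
- The arm moves only by the tool jog_arm, never from a script. Its argument "steps" is text: rows parted by semicolons, each of 7 numbers parted by spaces: the turn, a rotation vector about the tool's x, y, z normalised to -1 to 1, where 1 is pi rad, then the shift along the tool's x, y, z normalised to -1 to 1, where 1 is 200 mm, then the closure, from 0 (fully open) to 1 (shut). In form: rx ry rz x y z hand; .... A call has 1 to 8 rows; each row is the pose to reach, as a shift and turn from the pose commanded when the call began, along the tool's axes at that moment, turning the shorter way round; what a row does not reach only later rows make up. A row lasts 1/12 s, in which the tool goes at most 41.7 mm and 7.16 degrees, less where a joint would pass 70% of its speed; a pose out of reach is approached as far as the arm can. A call with a number of a shift or a turn outside -1 to 1 is refused whole. A call with a gripper value outside its range is refused whole. The fingers move at their own pace and stop on an object; "force" is the grip in N (left out, the last holds). Time passes only in rows, so rows that repeat a pose let the fingers close. It gives the time, the measured TCP pose, the force and the opening at its end, in the units of the state.
- r.get_state(): the state, without advancing time (a new reading comes with each control period).
- r.grab_frame(name): name is "side" or "top" or "wrist"; returns (picture, depth): 384x512x3 uint8, red, green, blue; 384x512 float32, m along the optical axis (not along the pixel's ray), 0 where there is no reading.
- r.camera_model(name): a dict with "K" (3x3 intrinsics, pixels), "R" (3x3) and "t" (3): a world point X has camera coordinates R X + t. Camera axes: x right, y down, z forward; pixel columns grow to the right and rows downward; lengths in m; the calibration is good to about 2 mm. A picture is of the moment at which its call begins: read the wrist's pose just before it. camera_model takes no time and is no camera call; for the wrist camera it gives the pose at the moment of the call.
- r.hand_in(): hands the job in, once; it reports no verdict.
The state is a dict: "time": time; "joints": joint angles; "qvel": joint speeds; "joint_efforts": joint torques, N m; "tcp_pos": TCP position; "ee_rot": TCP orientation; "contact_force": force on the tool from outside, world axes, zero at the start; "torque": the same for the moment, N m; "grip_width": finger opening in m.
Only numpy, scipy, OpenCV 4.12 (cv2) and the standard library are available. Lean on these libraries where they do the work, as an engineer would, in place of code of your own. Each camera call takes 0.05 s, during which the arm holds its last target.

## Working session

There is one attempt and no reset: what is moved stays moved. The work goes in short steps, Python scripts to look and compute and a tool call to move; the robot and the scene stay as the last step left them, time stands still between calls to the robot, and variables do not carry over. Pictures are saved under pics/ and viewed, and the job is handed in when it is done.

Besides the shell and the picture viewer there is one more tool, called in YAML: its name, and indented under it one key for each argument. jog_arm: Moves the arm, as the interface text tells. Its arguments: {"type":"object","properties":{"steps":{"type":"string"},"force":{"type":"number"}},"required":["steps"]}

```bash
mkdir -p pics; ls; cat > h.py <<'E'
import numpy as np, cv2
from bench import r
from scipy.spatial.transform import Rotation as Rot
def snap(n,tag):
    m=r.camera_model(n); p,d=r.grab_frame(n)
    cv2.imwrite(f'pics/{tag}.png',p[:,:,::-1]); np.savez(f'{tag}.npz',p=p,d=d,K=m['K'],R=m['R'],t=m['t'])
    return p,d,m
def cloud(d,m):
    K=np.array(m['K']);R=np.array(m['R']);t=np.array(m['t'])
    v,u=np.mgrid[:d.shape[0],:d.shape[1]]
    c=np.stack([(u-K[0,2])/K[0,0]*d,(v-K[1,2])/K[1,1]*d,d],-1)
    X=(c-t)@R; X[d<=0]=np.nan
    return X
E
python3 - <<'E'
from h import *
print(r.get_state(), r.pinch_z)
for n in('top','side'):
    p,d,m=snap(n,n+'0'); print(n,m,(d>0).mean())
print(Rot.from_rotvec(r.get_state()['ee_rot']).as_matrix())
E
```

```text
pics
{'time': 0.0, 'joints': array([ 1.03591635e+00,  3.59533417e-01,  1.51143637e+00, -1.73196922e-07,
        1.27253007e+00, -1.15120927e-01]), 'qvel': array([ 0.00104348, -0.00058853, -0.0023379 , -0.00072935, -0.00118116,
       -0.00038722]), 'joint_efforts': array([-5.41559086e-03, -5.27623343e+01, -2.78619826e+01, -9.81525991e-04,
        1.33264245e-02,  1.94068855e-05]), 'tcp_pos': array([0.24418696, 0.54730346, 0.2304352 ]), 'ee_rot': array([-1.54741877,  0.32980259, -0.32884022]), 'contact_force': array([-1.05310367,  0.3702539 ,  0.31517493]), 'torque': array([-0.0112151 , -0.06539241, -0.00296604]), 'grip_width': 0.08529126011553749} 0.0187
top {'K': array([[458.23144387,   0.        , 262.7861033 ],
       [  0.        , 458.23144387, 182.54225751],
       [  0.        ,   0.        ,   1.        ]]), 'R': array([[-0.01720965, -0.99985028,  0.00179966],
       [-0.99521515,  0.01695667, -0.09622518],
       [ 0.09618026, -0.00344705, -0.99535796]]), 't': array([-0.01235346,  0.47354399,  1.49431773])} 0.99627685546875
side {'K': array([[455.03300964,   0.        , 247.62528917],
       [  0.        , 455.03300964, 185.01223072],
       [  0.        ,   0.        ,   1.        ]]), 'R': array([[ 0.75878306, -0.65119335, -0.01398186],
       [-0.47005161, -0.53260101, -0.7038378 ],
       [ 0.45088775,  0.54063239, -0.7102231 ]]), 't': array([-0.35240408,  0.24213298,  1.18638172])} 0.9960174560546875
[[ 9.13179790e-01 -8.68068971e-04  4.07556030e-01]
 [-4.07556908e-01 -1.46756620e-03  9.13178631e-01]
 [-1.94586579e-04 -9.99998546e-01 -1.69393930e-03]]
```

View pics/top0.png

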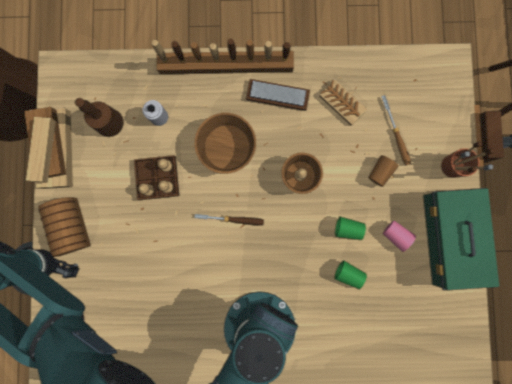

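View pics/side0.png

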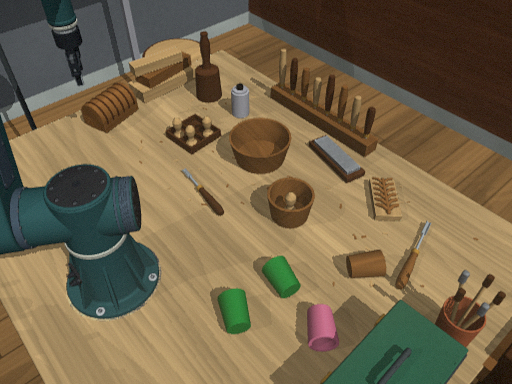

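Brown cylinder at top (383,171) / side (366,264) is the candidate for pot_small. The green ones at (350,228) and (350,274) and the pink one at (400,235) are look-alikes to leave. Large pot at (226,143), middle pot with finial at (302,173), tray at (157,178) with its empty cell at upper left. I'll enlarge crops and measure.

```bash
python3 - <<'E'
from h import *
a=cv2.imread('pics/top0.png');b=cv2.imread('pics/side0.png')
c1=cv2.resize(a[140:205,350:420],(390,362),interpolation=cv2.INTER_CUBIC)
c2=cv2.resize(b[235:300,330:400],(390,362),interpolation=cv2.INTER_CUBIC)
cv2.imwrite('pics/crop1.png',np.hstack([c1,c2]))
from types import SimpleNamespace
for n in('top','side'):
    z=np.load(n+'0.npz'); X=cloud(z['d'],z); np.save(n+'X.npy',X)
    print(n,'bench z',np.nanmedian(X[...,2]))
X=np.load('topX.npy')
def fitc(pts):
    A=np.c_[2*pts,np.ones(len(pts))]; s=np.linalg.lstsq(A,(pts**2).sum(1),rcond=None)[0]
    return s[:2],np.sqrt(s[2]+s[:2]@s[:2])
for n in('top','side'):
    X=np.load(n+'X.npy')
    Xt=X.reshape(-1,3)
    T=np.load('topX.npy')
    for nm,(v,u),zr,rad in(('large',(143,226),(.082,.10),.115),('mid',(173,302),(.08,.1),.085)):
        c=T[v,u,:2]
        k=(np.hypot(*(Xt[:,:2]-c).T)<rad)&(Xt[:,2]>zr[0])&(Xt[:,2]<zr[1])
        p=Xt[k]
        (cx,rr)=fitc(p[:,:2]) ; print(n,nm,k.sum(),cx,rr,np.median(p[:,2]))
        # finial
        if nm=='mid':
            k=(np.hypot(*(Xt[:,:2]-cx).T)<.048)&(Xt[:,2]>.045)
            print('finial',k.sum(),Xt[k].max(0),Xt[k].min(0),Xt[k].mean(0))
    # small pot
    c=T[171,383,:2]
    k=(np.hypot(*(Xt[:,:2]-c).T)<.075)&(Xt[:,2]>.012)
    p=Xt[k]; print('small',k.sum(),p.min(0),p.max(0)); rect=cv2.minAreaRect(p[:,:2].astype(np.float32)); print(rect, cv2.boxPoints(rect))
    print('center',c)
    c=T[178,157,:2]
    k=(np.abs(Xt[:,:2]-c).max(1)<.10)&(Xt[:,2]>.02)&(Xt[:,2]<.04)
    rect=cv2.minAreaRect(Xt[k][:,:2].astype(np.float32)); print('tray',rect)
    k=(np.abs(Xt[:,:2]-c).max(1)<.08)&(Xt[:,2]>.055); print(k.sum())
    q=Xt[k]
    from scipy.cluster.vq import kmeans2
    if len(q)>5:print(kmeans2(q[:,:2],3,seed=1,minit='++')[0],q[:,2].max())
E
```

```text
top bench z -0.0006821400764130765
side bench z -0.0012897021470562745
top large 511 [0.59723661 0.09940224] 0.09460288950717255 0.0880147930884581
top mid 386 [ 0.49648984 -0.14411777] 0.05831665261130753 0.08625135453839276
finial 81 [ 0.51385592 -0.12794056  0.09054378] [ 0.48217854 -0.15684414  0.05578329] [ 0.49668474 -0.14229113  0.07914451]
small 558 [ 0.45374935 -0.46355988  0.01239232] [ 0.55616577 -0.3672512   0.07489781]
((0.5026384592056274, -0.4130520224571228), (0.06752532720565796, 0.08681297302246094), 56.483028411865234) [[ 0.4478063  -0.41723233]
 [ 0.5201842  -0.46516907]
 [ 0.5574706  -0.4088717 ]
 [ 0.4850927  -0.36093497]]
center [ 0.50047422 -0.41001027]
tray ((0.4973978102207184, 0.33508002758026123), (0.13685399293899536, 0.13892211019992828), 5.374546051025391)
250
[[0.53533701 0.30126727]
 [0.45645758 0.36252233]
 [0.4647995  0.29904845]] 0.08786651693483416
side large 470 [0.59751048 0.09547824] 0.09497235549920326 0.08740236898505083
side mid 446 [ 0.49646607 -0.14748395] 0.05974010636334402 0.08578685033872124
finial 126 [ 0.50921244 -0.13460669  0.08962156] [ 0.47947995 -0.16285599  0.04551432] [ 0.49233977 -0.15139139  0.07305257]
small 952 [ 0.45082442 -0.46841566  0.01228435] [ 0.55027852 -0.36969581  0.07213001]
((0.5005273222923279, -0.41858240962028503), (0.0646781474351883, 0.0871066153049469), 55.931270599365234) [[ 0.4463333  -0.420973  ]
 [ 0.5184895  -0.469769  ]
 [ 0.55472136 -0.41619182]
 [ 0.48256516 -0.36739582]]
center [ 0.50047422 -0.41001027]
tray ((0.4997379779815674, 0.3315138816833496), (0.1429479718208313, 0.14160889387130737), 5.4813456535339355)
230
[[0.46219027 0.35277447]
 [0.49852174 0.29390218]
 [0.4494277  0.3581791 ]] 0.08499935677887432
```

View pics/crop1.png

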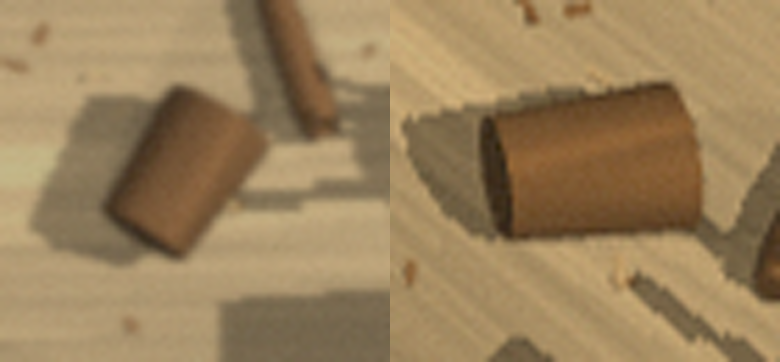

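```bash
python3 - <<'E'
from h import *
ax=np.array([.834,-.552]);n=np.array([-ax[1],ax[0]])
for c in('top','side'):
    X=np.load(c+'X.npy'); Xt=X.reshape(-1,3); o=np.array([.5015,-.4155])
    rel=Xt[:,:2]-o; s=rel@ax; w=rel@n
    for a in np.arange(-.06,.061,.01):
        k=(abs(s-a)<.005)&(abs(w)<.05)&(Xt[:,2]>.008)
        if k.sum()>3: print(c,round(a,3),k.sum(),'zmax',np.percentile(Xt[k,2],95).round(4),'w',w[k].min().round(4),w[k].max().round(4))
# side view: end face points
X=np.load('sideX.npy'); z=np.load('side0.npz')
for v in range(258,280,3):
    print(v,[(u,*( (X[v,u,:2]-[.5015,-.4155])@ax*1000).round().reshape(1).astype(int),int(X[v,u,2]*1000)) for u in range(344,360,2)])
E
```

```text
top -0.04 77 zmax 0.0608 w -0.0233 0.0328
top -0.03 60 zmax 0.0603 w -0.0479 0.033
top -0.02 59 zmax 0.0636 w -0.0259 0.0335
top -0.01 58 zmax 0.0641 w -0.0277 0.034
top 0.0 67 zmax 0.0649 w -0.0283 0.0347
top 0.01 61 zmax 0.0675 w -0.0277 0.034
top 0.02 60 zmax 0.0667 w -0.0303 0.0348
top 0.03 68 zmax 0.0697 w -0.0293 0.0364
top 0.04 52 zmax 0.0699 w -0.0311 0.0364
side -0.04 138 zmax 0.0581 w -0.0284 0.0292
side -0.03 96 zmax 0.0593 w -0.0289 0.0295
side -0.02 104 zmax 0.0609 w -0.0287 0.027
side -0.01 96 zmax 0.0622 w -0.031 0.022
side 0.0 112 zmax 0.064 w -0.0316 0.0284
side 0.01 102 zmax 0.0648 w -0.0331 0.029
side 0.02 106 zmax 0.0656 w -0.0348 0.0278
side 0.03 112 zmax 0.0679 w -0.0358 0.0289
side 0.04 90 zmax 0.0686 w -0.0357 0.0271
258 [(344, np.int64(-34), 0), (346, np.int64(-40), 32), (348, np.int64(-41), 52), (350, np.int64(-39), 58), (352, np.int64(-33), 55), (354, np.int64(-28), 58), (356, np.int64(-24), 58), (358, np.int64(-19), 58)]
261 [(344, np.int64(-36), -3), (346, np.int64(-40), 24), (348, np.int64(-41), 42), (350, np.int64(-41), 58), (352, np.int64(-36), 58), (3
[... 643 characters left out ...]
nt64(-34), 44), (356, np.int64(-30), 48), (358, np.int64(-25), 46)]
273 [(344, np.int64(-48), 3), (346, np.int64(-41), -3), (348, np.int64(-39), 7), (350, np.int64(-40), 26), (352, np.int64(-39), 36), (354, np.int64(-36), 41), (356, np.int64(-30), 40), (358, np.int64(-26), 42)]
276 [(344, np.int64(-49), -1), (346, np.int64(-44), 0), (348, np.int64(-39), -1), (350, np.int64(-40), 18), (352, np.int64(-40), 33), (354, np.int64(-34), 29), (356, np.int64(-30), 31), (358, np.int64(-24), 30)]
279 [(344, np.int64(-52), -1), (346, np.int64(-46), -2), (348, np.int64(-42), 0), (350, np.int64(-37), 1), (352, np.int64(-33), 3), (354, np.int64(-26), -1), (356, np.int64(-21), -1), (358, np.int64(-16), -2)]
```

The near end (top crop lower left, about world (.466,-.39)) is a flat, narrower base. The mouth faces away from the robot along azimuth -33.5°. Next I write a planning helper and move the arm over.

```bash
cat >> h.py <<'E'
def pose():
    s=r.get_state(); return np.array(s['tcp_pos']),Rot.from_rotvec(s['ee_rot']),s
def ori(jaw_az_deg, tilt=None):
    """tool down, jaw (z) at azimuth; tilt=(axis world rotvec) applied after (deg)"""
    a=np.radians(jaw_az_deg); z=np.array([np.cos(a),np.sin(a),0]); y=np.array([0,0,-1.]); x=np.cross(y,z)
    R=Rot.from_matrix(np.stack([x,y,z],1))
    if tilt is not None: R=Rot.from_rotvec(np.radians(tilt))*R
    return R
def plan(wps,start=None,step=.040,ang=6.9,hold=0):
    """wps: list of (p,R,hand). prints calls; pose chain predicted"""
    if start is None: p0,R0,_=pose()
    else: p0,R0=start
    rows=[]; p,R=p0,R0
    for (q,S,h) in wps:
        q=np.array(q,float); rv=(R.inv()*S).as_rotvec()
        n=max(1,int(np.ceil(max(np.linalg.norm(q-p)/step,np.degrees(np.linalg.norm(rv))/ang)))) 
        for i in range(1,n+1): rows.append((p+(q-p)*i/n,R*Rot.from_rotvec(rv*i/n),h))
        p,R=q,S
    bp,bR=p0,R0; i=0
    while i<len(rows):
        ch=[];lp,lR=bp,bR
        while i<len(rows) and len(ch)<8:
            q,S,h=rows[i]; sh=bR.inv().apply(q-bp)/.2; rr=(bR.inv()*S).as_rotvec()/np.pi
            if abs(sh).max()>1: break
            ch.append(' '.join(f'{round(v,3)+0:g}' for v in [*rr,*sh])+f' {h:g}'); lp,lR=q,S; i+=1
        print('CALL:','; '.join(ch),' ->',lp.round(4)); bp,bR=lp,lR
def st():
    p,R,s=pose(); M=R.as_matrix()
    print('t',round(s['time'],2),'p',p.round(4),'y',M[:,1].round(3),'z',M[:,2].round(3),'q',s['joints'].round(3),'F',s['contact_force'].round(1),'w',round(s['grip_width'],4))
E
python3 - <<'E'
from h import *
R=ori(65.95)
plan([([.50,.25,.25],R,0),([.52,.0,.25],R,0),([.51,-.30,.25],ori(56.5),0)],start=(np.array([.245,.548,.231]),R),step=.041)
E
```

```text
CALL: 0 0 0 0.177 -0.009 -0.084 0; 0 0 0 0.354 -0.019 -0.168 0; 0 0 0 0.531 -0.029 -0.252 0; 0 0 0 0.709 -0.038 -0.336 0; 0 0 0 0.886 -0.047 -0.421 0  -> [0.3725 0.399  0.2405]
CALL: 0 0 0 0.177 -0.01 -0.084 0; 0 0 0 0.354 -0.019 -0.168 0; 0 0 0 0.531 -0.029 -0.252 0; 0 0 0 0.709 -0.038 -0.336 0; 0 0 0 0.886 -0.048 -0.421 0; 0 0 0 0.972 -0.048 -0.578 0  -> [0.5029 0.2143 0.25  ]
CALL: 0 0 0 0.086 0 -0.157 0; 0 0 0 0.172 0 -0.314 0; 0 0 0 0.257 0 -0.472 0; 0 0 0 0.343 0 -0.629 0; 0 0 0 0.429 0 -0.786 0; 0 0 0 0.515 0 -0.943 0  -> [0.52 0.   0.25]
CALL: 0 0.007 0 0.071 0 -0.174 0; 0 0.013 0 0.141 0 -0.348 0; 0 0.02 0 0.212 0 -0.521 0; 0 0.026 0 0.283 0 -0.695 0; 0 0.033 0 0.354 0 -0.869 0  -> [ 0.5138 -0.1875  0.25  ]
CALL: 0 0.007 0 0.088 0 -0.166 0; 0 0.013 0 0.176 0 -0.331 0; 0 0.02 0 0.265 0 -0.497 0  -> [ 0.51 -0.3   0.25]
```

jog_arm:
  steps: "0 0 0 0.18 -0.01 -0.085 0; 0 0 0 0.355 -0.02 -0.17 0; 0 0 0 0.53 -0.03 -0.25 0; 0 0 0 0.71 -0.04 -0.335 0; 0 0 0 0.885 -0.05 -0.42 0"

```text
time: 0.52
tcp_pos: [0.3725, 0.3974, 0.241]
ee_rot: [-1.546, 0.329, -0.328]
contact_force: [1.5, 0.5, 0.1]
grip_width: 0.0856
```

jog_arm:
  steps: "0 0 0 0.18 -0.01 -0.085 0; 0 0 0 0.355 -0.02 -0.17 0; 0 0 0 0.53 -0.03 -0.25 0; 0 0 0 0.71 -0.04 -0.335 0; 0 0 0 0.885 -0.05 -0.42 0; 0 0 0 0.97 -0.05 -0.58 0"

```text
time: 1.02
tcp_pos: [0.5065, 0.2129, 0.2516]
ee_rot: [-1.544, 0.327, -0.333]
contact_force: [1.3, -0.0, 0.2]
grip_width: 0.0854
```

jog_arm:
  steps: "0 0 0 0.085 0 -0.155 0; 0 0 0 0.17 0 -0.315 0; 0 0 0 0.255 0 -0.47 0; 0 0 0 0.345 0 -0.63 0; 0 0 0 0.43 0 -0.785 0; 0 0 0 0.515 0 -0.945 0"

```text
time: 1.52
tcp_pos: [0.5184, -0.0022, 0.2511]
ee_rot: [-1.546, 0.33, -0.329]
contact_force: [0.3, -0.0, 0.6]
grip_width: 0.0853
```

jog_arm:
  steps: "0 0.007 0 0.07 0 -0.175 0; 0 0.013 0 0.14 0 -0.35 0; 0 0.02 0 0.21 0 -0.52 0; 0 0.026 0 0.285 0 -0.695 0; 0 0.033 0 0.355 0 -0.87 0"

```text
time: 1.93
tcp_pos: [0.5122, -0.1901, 0.251]
ee_rot: [-1.531, 0.411, -0.411]
contact_force: [0.2, -0.1, -0.0]
grip_width: 0.0856
```

jog_arm:
  steps: "0 0.007 0 0.09 0 -0.165 0; 0 0.013 0 0.175 0 -0.33 0; 0 0.02 0 0.265 0 -0.5 0"

```text
time: 2.18
tcp_pos: [0.5079, -0.303, 0.2509]
ee_rot: [-1.521, 0.461, -0.459]
contact_force: [1.3, 0.3, 0.1]
grip_width: 0.0856
```

```bash
python3 - <<'E'
from h import *
st(); p,d,m=snap('wrist','w1'); st(); print(m)
E
```

```text
t 2.18 p [ 0.5079 -0.303   0.2509] y [-0.001  0.001 -1.   ] z [0.554 0.832 0.   ] q [-0.655  0.33   1.503  0.     1.309 -1.638] F [1.3 0.3 0.1] w 0.0856
t 2.23 p [ 0.5083 -0.3109  0.2511] y [ 0.    -0.006 -1.   ] z [ 0.558  0.83  -0.005] q [-0.662  0.334  1.497 -0.005  1.306 -1.64 ] F [ 2.1 -7.3  2. ] w 0.0857
{'K': array([[292.71010315,   0.        , 255.21787924],
       [  0.        , 292.71010315, 192.96273671],
       [  0.        ,   0.        ,   1.        ]]), 'R': array([[ 0.55436531,  0.83227282,  0.00103201],
       [ 0.799583  , -0.53293437,  0.27685373],
       [ 0.23096782, -0.15265292, -0.96091152]]), 't': array([-0.03000876, -0.6092881 ,  0.23517303])}
```

View pics/w1.png

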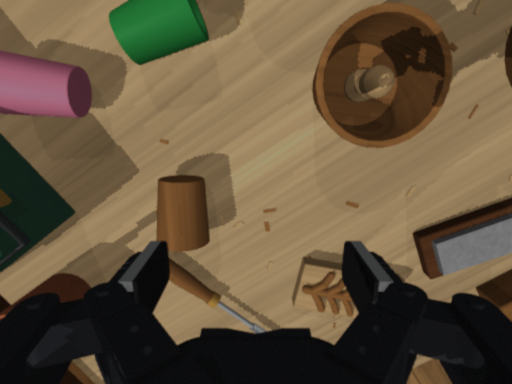

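```bash
python3 - <<'E'
from h import *
z=np.load('w1.npz'); X=cloud(z['d'],z); Xt=X.reshape(-1,3); np.save('wX.npy',X)
print('bench',np.nanmedian(X[100:300,220:300,2]))
def fitc(pts):
    A=np.c_[2*pts,np.ones(len(pts))]; s=np.linalg.lstsq(A,(pts**2).sum(1),rcond=None)[0]
    return s[:2],np.sqrt(s[2]+s[:2]@s[:2])
k=(np.hypot(*(Xt[:,:2]-[.4965,-.146]).T)<.08)&(Xt[:,2]>.082)&(Xt[:,2]<.095); print('mid',fitc(Xt[k,:2]),k.sum())
k=(np.hypot(*(Xt[:,:2]-[.4965,-.146]).T)<.05)&(Xt[:,2]>.06); print('fin',k.sum(),Xt[k].min(0),Xt[k].max(0))
ax=np.array([.834,-.552]);n=np.array([-ax[1],ax[0]])
k=(np.hypot(*(Xt[:,:2]-[.5015,-.4155]).T)<.075)&(Xt[:,2]>.012)&(Xt[:,2]<.08); P=Xt[k]
rect=cv2.minAreaRect(P[:,:2].astype(np.float32)); print('small',rect,k.sum())
rel=P[:,:2]-[.5015,-.4155]; s=rel@ax;w=rel@n
for a in np.arange(-.05,.051,.01):
    q=abs(s-a)<.005
    if q.sum()>3: print(round(a,3),q.sum(),np.percentile(P[q,2],95).round(4),w[q].min().round(4),w[q].max().round(4))
E
```

```text
bench 0.0009912172523530922
mid (array([ 0.49549272, -0.14357368]), np.float64(0.05833950109391178)) 4746
fin 935 [ 0.48093531 -0.15932746  0.06030344] [ 0.5124233  -0.1282171   0.09033332]
small ((0.5024915933609009, -0.4111727476119995), (0.06360433250665665, 0.08699309825897217), 56.561553955078125) 3587
-0.04 596 0.0594 -0.024 0.0328
-0.03 400 0.0611 -0.0224 0.033
-0.02 391 0.0623 -0.0231 0.0338
-0.01 404 0.0637 -0.0277 0.0341
0.0 410 0.065 -0.0274 0.0347
0.01 410 0.0661 -0.0268 0.0349
0.02 411 0.0676 -0.0272 0.0353
0.03 380 0.0689 -0.0276 0.0359
0.04 184 0.0696 -0.0099 0.036
```

```bash
python3 - <<'E'
from h import *
n=np.array([.552,.834,0]);ax=np.array([.834,-.552,0])
c=np.array([.5025,-.4115,0]); G=c+.012*ax; G[2]=.036
R=ori(56.5,22*n); y=R.as_matrix()[:,1]; print(y)
T=G+.024*y
plan([(T-.12*y,R,0)])
print(T)
E
```

```text
[-0.31241988  0.20678151 -0.92716516]
CALL: 0 0 0.025 0.099 0.127 -0.086 0; 0 -0.001 0.049 0.198 0.254 -0.172 0; 0.001 -0.001 0.074 0.296 0.381 -0.257 0; 0.001 -0.002 0.099 0.395 0.508 -0.343 0; 0.001 -0.002 0.123 0.494 0.634 -0.429 0  -> [ 0.5425 -0.438   0.125 ]
[ 0.50500992 -0.41316124  0.01374804]
```

jog_arm:
  steps: "0 0 0.025 0.1 0.13 -0.09 0; 0 0 0.05 0.2 0.255 -0.17 0; 0 0 0.074 0.3 0.38 -0.26 0; 0 0 0.1 0.395 0.51 -0.345 0; 0 0 0.123 0.495 0.635 -0.43 0; 0 0 0.123 0.495 0.635 -0.43 0; 0 0 0.123 0.495 0.635 -0.43 0"

```text
time: 2.82
tcp_pos: [0.5417, -0.4272, 0.1158]
ee_rot: [-1.384, 0.744, -0.149]
contact_force: [-0.5, -0.6, 1.0]
grip_width: 0.0854
```

```bash
python3 - <<'E'
from h import *
st()
from scipy.optimize import least_squares
D=[((.3595,1.5114,1.2725),.5993,.2304),((.330,1.503,1.309),.5914,.2509)]
p,R,s=pose(); q=s['joints']; D.append((tuple(q[[1,2,4]]),np.hypot(*p[:2]),p[2]))
def f(x):
    a2,a3,h,L=x; o=[]
    for (a,b,c),rr,z in D:
        o+=[a2*np.sin(a)+a3*np.sin(a+b)+L*np.sin(a+b+c)-rr, h+a2*np.cos(a)+a3*np.cos(a+b)+L*np.cos(a+b+c)-z]
    return o
s=least_squares(f,[.46,.46,.3,.3]); print(s.x,np.abs(s.fun).max())
E
```

```text
t 2.82 p [ 0.5417 -0.4272  0.1158] y [-0.322  0.216 -0.922] z [0.554 0.832 0.002] q [-0.737  0.815  1.032 -0.057  1.689 -1.716] F [-0.5 -0.6  1. ] w 0.0854
[0.60588645 0.40704588 0.15434666 0.37112226] 0.0020843914862018753
```

jog_arm:
  steps: "0 0 0 0 0 0 0; 0 0 0 0 0 0 0"

```text
time: 2.98
tcp_pos: [0.5442, -0.4275, 0.1275]
ee_rot: [-1.393, 0.732, -0.16]
contact_force: [1.4, 0.5, 0.6]
grip_width: 0.0851
```

```bash
python3 - <<'E'
from h import *
st()
E
```

```text
t 2.98 p [ 0.5442 -0.4275  0.1275] y [-0.311  0.206 -0.928] z [ 0.553  0.833 -0.   ] q [-0.735  0.798  1.032 -0.056  1.689 -1.716] F [1.4 0.5 0.6] w 0.0851
```

```bash
python3 - <<'E'
from h import *
from scipy.optimize import least_squares
D=[((.3595,1.5114,1.2725),.5993,.2304),((.330,1.503,1.309),.5914,.2509)]
p,R,s=pose(); q=s['joints']; D.append((tuple(q[[1,2,4]]),np.hypot(*p[:2]),p[2]))
def f(x):
    a2,a3,h,L=x; o=[]
    for (a,b,c),rr,z in D:
        o+=[a2*np.sin(a)+a3*np.sin(a+b)+L*np.sin(a+b+c)-rr, h+a2*np.cos(a)+a3*np.cos(a+b)+L*np.cos(a+b+c)-z]
    return o
s=least_squares(f,[.46,.46,.3,.3]); print(s.x,np.abs(s.fun).max())
a2,a3,h,L=s.x
# final placement feasibility: pitch P, r, z of TCP
for P in (110,115,120,125,130):
  for rr in (.65,.7,.75,.8,.85,.9,.95):
    for z in (.04,):
        Pp=np.radians(P); wr=rr-L*np.sin(Pp); wz=z-L*np.cos(Pp)-h; d=np.hypot(wr,wz)
        c3=(d*d-a2*a2-a3*a3)/(2*a2*a3)
        if abs(c3)>1: continue
        q3=np.arccos(c3); q2=np.pi/2-np.arctan2(wz,wr)-np.arctan2(a3*np.sin(q3),a2+a3*np.cos(q3))
        print(P,rr,np.degrees([q2,q3,Pp-q2-q3]).round(0),end=' | ')
  print()
n=np.array([.552,.834,0]);ax=np.array([.834,-.552,0])
c=np.array([.5025,-.4115,0]); G=c+.012*ax; G[2]=.036
R=ori(56.5,22*n); y=R.as_matrix()[:,1]
T=G+.024*y
plan([(T-.03*y,R,0),(T,R,0)])
E
```

```text
[0.60398027 0.40770696 0.14927579 0.36407277] 0.0020607179418368204
110 0.65 [ 49. 152. -91.] | 110 0.7 [ 47. 145. -81.] | 110 0.75 [ 46. 138. -73.] | 110 0.8 [ 46. 131. -66.] | 110 0.85 [ 46. 124. -60.] | 110 0.9 [ 48. 116. -54.] | 110 0.95 [ 49. 109. -48.] | 
115 0.65 [ 43. 150. -78.] | 115 0.7 [ 42. 143. -69.] | 115 0.75 [ 42. 136. -62.] | 115 0.8 [ 42. 129. -56.] | 115 0.85 [ 43. 122. -50.] | 115 0.9 [ 45. 114. -45.] | 115 0.95 [ 47. 107. -39.] | 
120 0.65 [ 38. 147. -65.] | 120 0.7 [ 37. 140. -57.] | 120 0.75 [ 38. 133. -51.] | 120 0.8 [ 39. 126. -45.] | 120 0.85 [ 41. 119. -40.] | 120 0.9 [ 43. 112. -35.] | 120 0.95 [ 45. 104. -30.] | 
125 0.65 [ 33. 144. -52.] | 125 0.7 [ 34. 137. -46.] | 125 0.75 [ 35. 130. -40.] | 125 0.8 [ 37. 123. -35.] | 125 0.85 [ 39. 116. -30.] | 125 0.9 [ 41. 109. -25.] | 125 0.95 [ 44. 101. -20.] | 
130 0.65 [ 29. 140. -40.] | 130 0.7 [ 31. 133. -34.] | 130 0.75 [ 33. 127. -30.] | 130 0.8 [ 35. 120. -25.] | 130 0.85 [ 38. 113. -20.] | 130 0.9 [ 40. 105. -16.] | 130 0.95 [ 43.  98. -11.] | 
CALL: 0 0 0 0.008 0.151 -0.016 0; 0 0 0 0.016 0.302 -0.032 0; 0 0 0.001 0.024 0.453 -0.048 0; 0 0 0.001 0.024 0.603 -0.048 0  -> [ 0.505  -0.4132  0.0137]
```

```bash
cat >> h.py <<'E'
def wristR(q):
    M=(Rot.from_euler('z',q[0])*Rot.from_euler('y',q[1]+q[2])*Rot.from_euler('z',q[3])*Rot.from_euler('y',q[4])*Rot.from_euler('z',q[5])).as_matrix()
    return np.stack([-M[:,1],M[:,2],-M[:,0]],1)
E
python3 - <<'E'
from h import *
p,R,s=pose(); print(R.as_matrix().round(3)); print(wristR(s['joints']).round(3)); print(s['joint_efforts'].round(2))
E
```

```text
[[ 0.773 -0.311  0.553]
 [-0.513  0.206  0.833]
 [-0.373 -0.928 -0.   ]]
[[ 0.773 -0.311  0.553]
 [-0.513  0.206  0.833]
 [-0.373 -0.928 -0.   ]]
[ -0.69 -71.61 -25.05  -0.37   2.29   0.  ]
```

```bash
python3 - <<'E'
from h import *
def solve(R,q1,th):
    x,y,z=R.T; M=np.stack([-z,-x,y],1)
    W=(Rot.from_euler('y',-th)*Rot.from_euler('z',-q1)).as_matrix()@M
    q5=np.arccos(np.clip(W[2,2],-1,1)); out=[]
    for s in(1,):
        q4=np.arctan2(W[1,2],W[0,2]); q6=np.arctan2(W[2,1],-W[2,0])
        out.append((q4,q5,q6))
    return out[0]
for th in(110,130):
  for b in(20,30,40):
    print('th',th,'beta',b)
    for de in range(-150,181,30):
        y0=Rot.from_euler('z',de,degrees=True).apply([np.cos(np.radians(b)),0,-np.sin(np.radians(b))])
        z=Rot.from_euler('z',de+90,degrees=True).apply([1,0,0]); x=np.cross(y0,z)
        R=np.stack([x,y0,z],1)
        print(de,np.degrees(solve(R,0,np.radians(th))).round(),end=' | ')
    print()
E
```

```text
th 110 beta 20
-150 [-38. 130.  52.] | -120 [-59. 109.  31.] | -90 [-71.  83.  19.] | -60 [-79.  56.  11.] | -30 [-85.  28.   5.] | 0 [  0.   0. -31.] | 30 [ 85.  28. 175.] | 60 [ 79.  56. 169.] | 90 [ 71.  83. 161.] | 120 [ 59. 109. 149.] | 150 [ 38. 130. 128.] | 180 [  0. 140.  90.] | 
th 110 beta 30
-150 [-31. 122.  56.] | -120 [-51. 104.  33.] | -90 [-62.  80.  17.] | -60 [-67.  55.   4.] | -30 [-64.  29. -13.] | 0 [  0.  10. -90.] | 30 [  64.   29. -167.] | 60 [ 67.  55. 176.] | 90 [ 62.  80. 163.] | 120 [ 51. 104. 147.] | 150 [ 31. 122. 124.] | 180 [  0. 130.  90.] | 
th 110 beta 40
-150 [-25. 114.  59.] | -120 [-42.  98.  35.] | -90 [-52.  77.  16.] | -60 [-55.  55.  -3.] | -30 [-45.  33. -29.] | 0 [  0.  20. -90.] | 30 [  45.   33. -151.] | 60 [  55.   55. -177.] | 90 [ 52.  77. 164.] | 120 [ 42.  98. 145.] | 150 [ 25. 114. 121.] | 180 [  0. 120.  90.] | 
th 130 beta 20
-150 [-31. 114.  65.] | -120 [-55.  98.  48.] | -90 [-74.  77.  38.] | -60 [-93.  55.  35.] | -30 [-119.   33.   45.] | 0 [180.  20.  90.] | 30 [119.  33. 135.] | 60 [ 93.  55. 145.] | 90 [ 74.  77. 142.] | 120 [ 55.  98. 132.] | 150 [ 31. 114. 115.] | 180 [  0. 120.  90.] | 
th 130 beta 30
-150 [-27. 105.  67.] | -120 [-49.  91.  48.] | -90 [-66.  71.  36.] | -60 [-82.  49.  29.] | -30 [-103.   26.   30.] | 0 [180.  10.  90.] | 30 [103.  26. 150.] | 60 [ 82.  49. 151.] | 90 [ 66.  71. 144.] | 120 [ 49.  91. 132.] | 150 [ 27. 105. 113.] | 180 [  0. 110.  90.] | 
th 130 beta 40
-150 [-23.  95.  67.] | -120 [-42.  83.  48.] | -90 [-57.  66.  33.] | -60 [-70.  45.  20.] | -30 [-80.  23.  10.] | 0 [0. 0. 1.] | 30 [ 80.  23. 170.] | 60 [ 70.  45. 160.] | 90 [ 57.  66. 147.] | 120 [ 42.  83. 132.] | 150 [ 23.  95. 113.] | 180 [  0. 100.  90.] |
```

jog_arm:
  steps: "0 0 0 0.01 0.15 -0.015 0; 0 0 0 0.015 0.3 -0.03 0; 0 0 0 0.025 0.44 -0.048 0; 0 0 0 0.025 0.53 -0.048 0; 0 0 0 0.025 0.6 -0.048 0; 0 0 0 0.025 0.6 -0.048 0; 0 0 0 0.025 0.6 -0.048 0; 0 0 0 0.025 0.6 -0.048 0"

```text
time: 3.65
tcp_pos: [0.5062, -0.4144, 0.0152]
ee_rot: [-1.394, 0.731, -0.161]
contact_force: [0.6, -0.3, 0.8]
grip_width: 0.0854
```

```bash
python3 - <<'E'
from h import *
st(); snap('wrist','w2'); snap('side','s2')
a=cv2.imread('pics/w2.png');b=cv2.imread('pics/s2.png')[180:330,280:480]
cv2.imwrite('pics/c2.png',np.hstack([cv2.resize(a,(400,300)),cv2.resize(b,(400,300))]))
E
```

```text
t 3.65 p [ 0.5062 -0.4144  0.0152] y [-0.31   0.204 -0.929] z [ 0.553  0.833 -0.001] q [-0.755  0.856  1.213 -0.064  1.448 -1.72 ] F [ 0.6 -0.3  0.8] w 0.0854
```

View pics/c2.png

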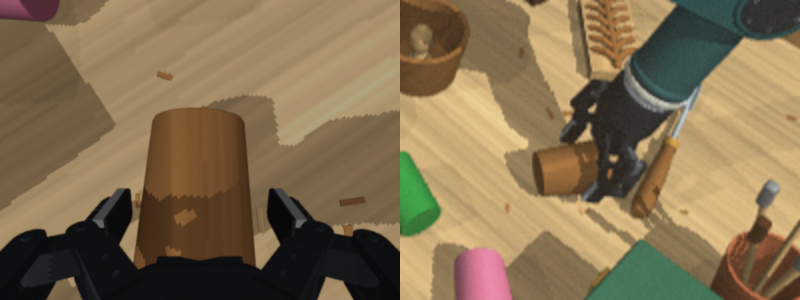

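The wrist view (left) shows the pot between the pads, base end at (200,110) and pads at (120,190) and (285,190). I close on it.

jog_arm:
  steps: "0 0 0 0 0 0 0.3; 0 0 0 0 0 0 0.5; 0 0 0 0 0 0 1; 0 0 0 0 0 0 1; 0 0 0 0 0 0 1; 0 0 0 0 0 0 1"
  force: 40

```text
time: 4.25
tcp_pos: [0.5053, -0.4142, 0.0128]
ee_rot: [-1.392, 0.734, -0.158]
contact_force: [0.9, 0.6, 7.5]
grip_width: 0.0647
```

```bash
python3 - <<'E'
from h import *
st()
n=np.array([.552,.834,0])
p,R,s=pose()
def down(j): return ori(j)
plan([(p+[0,0,.04],R,1),([.47,-.38,.20],ori(56.5),1),([.47,-.36,.22],ori(-3.5),1),([.46,-.34,.22],ori(-63.5),1),([.453,-.329,.22],ori(-126),1)])
E
```

```text
t 4.25 p [ 0.5053 -0.4142  0.0128] y [-0.313  0.207 -0.927] z [ 0.553  0.833 -0.   ] q [-0.756  0.86   1.212 -0.064  1.449 -1.72 ] F [0.9 0.6 7.5] w 0.0647
CALL: 0 0 0 -0.075 -0.185 0 1; 0 0 -0.031 -0.2 -0.333 0.011 1; 0 0 -0.061 -0.325 -0.481 0.022 1; 0 0 -0.092 -0.45 -0.629 0.033 1; 0 -0.001 -0.122 -0.575 -0.777 0.044 1; 0.007 0.036 -0.122 -0.585 -0.785 0.054 1; 0.014 0.073 -0.122 -0.595 -0.793 0.063 1; 0.021 0.109 -0.121 -0.604 -0.801 0.072 1  -> [ 0.47   -0.3733  0.2067]
CALL: 0 0.037 0 -0.009 -0.011 0.007 1; 0 0.074 0 -0.018 -0.022 0.013 1; 0 0.111 0 -0.027 -0.033 0.02 1; 0 0.148 0 -0.036 -0.044 0.026 1; 0 0.185 0 -0.045 -0.056 0.033 1; 0 0.222 0 -0.054 -0.067 0.04 1; 0 0.259 0 -0.066 -0.067 0.042 1; 0 0.296 0 -0.078 -0.067 0.044 1  -> [ 0.4678 -0.3556  0.22  ]
CALL: 0 0.037 0 -0.009 0 -0.009 1; 0 0.074 0 -0.018 0 -0.017 1; 0 0.111 0 -0.027 0 -0.026 1; 0 0.148 0 -0.036 0 -0.034 1; 0 0.185 0 -0.045 0 -0.043 1; 0 0.222 0 -0.054 0 -0.051 1; 0 0.259 0 -0.063 0 -0.06 1; 0 0.294 0 -0.067 0 -0.065 1  -> [ 0.4593 -0.3389  0.22  ]
CALL: 0 0.035 0 0.001 0 -0.006 1; 0 0.069 0 0.003 0 -0.013 1; 0 0.104 0 0.004 0 -0.019 1; 0 0.139 0 0.006 0 -0.025 1; 0 0.174 0 0.007 0 -0.032 1; 0 0.208 0 0.008 0 -0.038 1; 0 0.243 0 0.01 0 -0.045 1; 0 0.278 0 0.011 0 -0.051 1  -> [ 0.4537 -0.3301  0.22  ]
CALL: 0 0.035 0 0.006 0 -0.003 1  -> [ 0.453 -0.329  0.22 ]
```

jog_arm:
  steps: "0 0 0 -0.04 -0.09 0 1; 0 0 0 -0.075 -0.185 0 1; 0 0 -0.03 -0.2 -0.335 0.01 1; 0 0 -0.06 -0.325 -0.48 0.02 1; 0 0 -0.09 -0.45 -0.63 0.035 1; 0 0 -0.122 -0.575 -0.78 0.045 1; 0 0 -0.122 -0.575 -0.78 0.045 1; 0 0 -0.122 -0.575 -0.78 0.045 1"

```text
time: 4.92
tcp_pos: [0.4694, -0.3795, 0.2033]
ee_rot: [-1.524, 0.458, -0.462]
contact_force: [0.9, -0.6, -0.6]
grip_width: 0.0641
```

```bash
python3 - <<'E'
from h import *
st()
R=ori(56.5)
plan([([.47,-.36,.22],ori(-3.5),1),([.46,-.34,.22],ori(-63.5),1),([.453,-.329,.22],ori(-126),1)],start=(np.array([.47,-.38,.20]),R))
snap('side','s3')
E
```

```text
t 4.92 p [ 0.4694 -0.3795  0.2033] y [ 0.002 -0.003 -1.   ] z [ 0.554  0.833 -0.001] q [-7.940e-01  3.880e-01  1.539e+00 -1.000e-03  1.212e+00 -1.778e+00] F [ 0.9 -0.6 -0.6] w 0.0641
CALL: 0 0.037 0 -0.006 -0.011 0.009 1; 0 0.074 0 -0.012 -0.022 0.019 1; 0 0.111 0 -0.018 -0.033 0.028 1; 0 0.148 0 -0.025 -0.044 0.037 1; 0 0.185 0 -0.031 -0.056 0.046 1; 0 0.222 0 -0.037 -0.067 0.056 1; 0 0.259 0 -0.043 -0.078 0.065 1; 0 0.296 0 -0.049 -0.089 0.074 1  -> [ 0.47   -0.3622  0.2178]
CALL: 0 0.037 0 -0.011 -0.011 0.001 1; 0 0.074 0 -0.022 -0.011 -0.004 1; 0 0.111 0 -0.034 -0.011 -0.009 1; 0 0.148 0 -0.045 -0.011 -0.014 1; 0 0.185 0 -0.057 -0.011 -0.019 1; 0 0.222 0 -0.068 -0.011 -0.024 1; 0 0.259 0 -0.08 -0.011 -0.029 1; 0 0.296 0 -0.091 -0.011 -0.034 1  -> [ 0.4622 -0.3444  0.22  ]
CALL: 0 0.037 0 -0.003 0 -0.012 1; 0 0.074 0 -0.006 0 -0.024 1; 0 0.109 0 -0.007 0 -0.031 1; 0 0.144 0 -0.007 0 -0.037 1; 0 0.178 0 -0.008 0 -0.044 1; 0 0.213 0 -0.009 0 -0.05 1; 0 0.248 0 -0.01 0 -0.057 1; 0 0.282 0 -0.011 0 -0.063 1  -> [ 0.4558 -0.3334  0.22  ]
CALL: 0 0.035 0 0.004 0 -0.005 1; 0 0.069 0 0.009 0 -0.009 1; 0 0.104 0 0.013 0 -0.014 1; 0 0.139 0 0.018 0 -0.019 1  -> [ 0.453 -0.329  0.22 ]
```

View pics/s3.png

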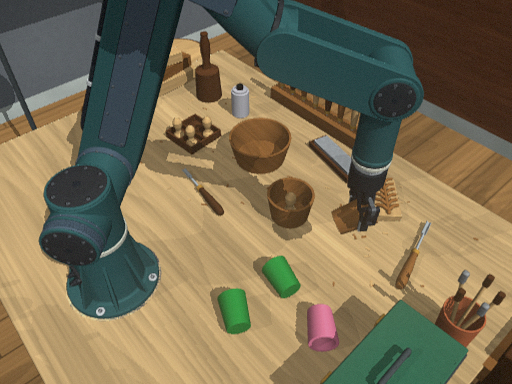

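The pot is lifted in the jaws at (350,217). Next I yaw the tool half round.

jog_arm:
  steps: "0 0.037 0 -0.005 -0.01 0.01 1; 0 0.074 0 -0.01 -0.02 0.02 1; 0 0.111 0 -0.02 -0.035 0.03 1; 0 0.148 0 -0.025 -0.045 0.035 1; 0 0.185 0 -0.03 -0.055 0.045 1; 0 0.222 0 -0.035 -0.065 0.055 1; 0 0.259 0 -0.045 -0.08 0.065 1; 0 0.296 0 -0.05 -0.09 0.075 1"

```text
time: 5.63
tcp_pos: [0.4698, -0.3616, 0.2143]
ee_rot: [-1.233, 1.18, -1.166]
contact_force: [-0.6, 0.0, -0.1]
grip_width: 0.0644
```

jog_arm:
  steps: "0 0.037 0 -0.01 -0.01 0 1; 0 0.074 0 -0.02 -0.01 -0.005 1; 0 0.111 0 -0.035 -0.01 -0.01 1; 0 0.148 0 -0.045 -0.01 -0.015 1; 0 0.185 0 -0.055 -0.01 -0.02 1; 0 0.222 0 -0.07 -0.01 -0.025 1; 0 0.259 0 -0.08 -0.01 -0.03 1; 0 0.296 0 -0.09 -0.01 -0.035 1"

```text
time: 6.3
tcp_pos: [0.4618, -0.3439, 0.2163]
ee_rot: [-0.66, 1.831, -1.817]
contact_force: [-0.7, 0.8, -1.6]
grip_width: 0.0645
```

jog_arm:
  steps: "0 0.037 0 -0.005 0 -0.01 1; 0 0.074 0 -0.005 0 -0.025 1; 0 0.109 0 -0.005 0 -0.03 1; 0 0.144 0 -0.005 0 -0.035 1; 0 0.178 0 -0.01 0 -0.045 1; 0 0.213 0 -0.01 0 -0.05 1; 0 0.248 0 -0.01 0 -0.055 1; 0 0.282 0 -0.01 0 -0.065 1"

```text
time: 6.97
tcp_pos: [0.4552, -0.3329, 0.2164]
ee_rot: [-0.2, -2.12, 2.111]
contact_force: [-0.7, 0.4, -0.4]
grip_width: 0.0648
```

jog_arm:
  steps: "0 0.035 0 0.005 0 -0.005 1; 0 0.069 0 0.01 0 -0.01 1; 0 0.104 0 0.015 0 -0.015 1; 0 0.139 0 0.02 0 -0.02 1; 0 0.139 0 0.02 0 -0.02 1; 0 0.139 0 0.02 0 -0.02 1; 0 0.139 0 0.02 0 -0.02 1"

```text
time: 7.55
tcp_pos: [0.4519, -0.3281, 0.2178]
ee_rot: [-0.595, -1.864, 1.861]
contact_force: [-0.2, -0.2, -0.7]
grip_width: 0.0645
```

```bash
python3 - <<'E'
from h import *
st(); snap('wrist','w4')
psi=-36
rad=np.array([np.cos(np.radians(psi)),np.sin(np.radians(psi)),0])
# final: y = -rad cos26 - sin26 z ; from down about axis u: rotate -z -> -rad : axis = (-z) x (-rad) = z x rad
u=np.cross([0,0,1],rad)
R=ori(-126,64*u); print(R.as_matrix().round(3))
# grasp point G is 55mm above base on pot axis; TCP = G+.024*y (as grasped, TCP z .0128 vs planned .0137)
y=R.as_matrix()[:,1]
base=np.array([.453,-.329,0])
for hgt in(.08,.0): print(base+[0,0,hgt+.055]+.024*y)
G=base+[0,0,.14]
wp=[]
p,Rr,_=pose()
for a in (16,32,48,64):
    Ra=ori(-126,a*u); wp.append((np.array([.453,-.329,.235-.015*a/64*3])+.0*y,Ra,1))
wp=[(base+[0,0,.19]+.024*ori(-126,32*u).as_matrix()[:,1],ori(-126,32*u),1),(base+[0,0,.125]+.024*y,R,1)]
plan(wp)
E
```

```text
t 7.55 p [ 0.4519 -0.3281  0.2178] y [-0.005  0.003 -1.   ] z [-0.584 -0.812 -0.   ] q [-7.510e-01  3.150e-01  1.613e+00 -1.000e-03  1.219e+00  1.444e+00] F [-0.2 -0.2 -0.7] w 0.0645
[[-0.355 -0.727 -0.588]
 [ 0.258  0.528 -0.809]
 [ 0.899 -0.438 -0.   ]]
[ 0.43554865 -0.31632085  0.12447909]
[ 0.43554865 -0.31632085  0.04447909]
CALL: 0 0 -0.035 0.011 0.049 0 1; 0 0 -0.07 0.022 0.097 0 1; 0 0.001 -0.106 0.033 0.146 0 1; 0 0.001 -0.141 0.044 0.194 0 1; 0 0.001 -0.176 0.055 0.243 0 1; 0 0.001 -0.212 0.064 0.298 0 1; 0 0.001 -0.247 0.073 0.354 0 1; -0.001 0.001 -0.283 0.081 0.409 0 1  -> [ 0.4384 -0.3184  0.1365]
CALL: 0 0 -0.036 -0.037 0.041 0 1; 0 0 -0.071 -0.075 0.083 0 1  -> [ 0.4355 -0.3163  0.1145]
```

View pics/w4.png

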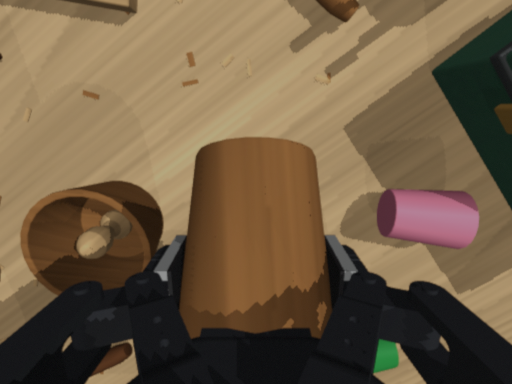

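jog_arm:
  steps: "0 0 -0.035 0.01 0.03 0 1; 0 0 -0.07 0.02 0.06 0 1; 0 0 -0.105 0.035 0.1 0 1; 0 0 -0.14 0.045 0.15 0 1; 0 0 -0.176 0.055 0.2 0 1; 0 0 -0.212 0.065 0.26 0 1; 0 0 -0.247 0.075 0.32 0 1; 0 0 -0.283 0.08 0.39 0 1"

```text
time: 8.27
tcp_pos: [0.4396, -0.3193, 0.141]
ee_rot: [0.23, -1.705, 1.246]
contact_force: [0.1, -0.3, -0.7]
grip_width: 0.0647
```

jog_arm:
  steps: "0 0 -0.036 -0.02 0.02 0 1; 0 0 -0.071 -0.04 0.045 0 1; 0 0 -0.071 -0.04 0.045 0 1; 0 0 -0.071 -0.04 0.045 0 1; 0 0 -0.071 -0.04 0.045 0 1; 0 0 -0.071 -0.04 0.045 0 1"

```text
time: 8.77
tcp_pos: [0.4377, -0.318, 0.132]
ee_rot: [0.401, -1.632, 1.087]
contact_force: [0.1, 0.3, -0.5]
grip_width: 0.0646
```

```bash
python3 - <<'E'
from h import *
st(); snap('side','s5');snap('top','t5'); st()
b=cv2.imread('pics/s5.png');a=cv2.imread('pics/t5.png')
cv2.imwrite('pics/c5.png',np.hstack([cv2.resize(b[150:330,250:450],(400,360)),cv2.resize(a[100:280,280:480],(400,360))]))
E
```

```text
t 8.77 p [ 0.4377 -0.318   0.132 ] y [-0.725  0.525 -0.446] z [-0.587 -0.81   0.   ] q [-0.707  1.031  0.969 -0.092  2.247  1.478] F [ 0.1  0.3 -0.5] w 0.0646
t 8.87 p [ 0.4377 -0.318   0.1325] y [-0.725  0.525 -0.446] z [-0.587 -0.81   0.001] q [-0.707  1.03   0.969 -0.092  2.247  1.478] F [ 1.2 -0.4 -0.8] w 0.0645
```

View pics/c5.png

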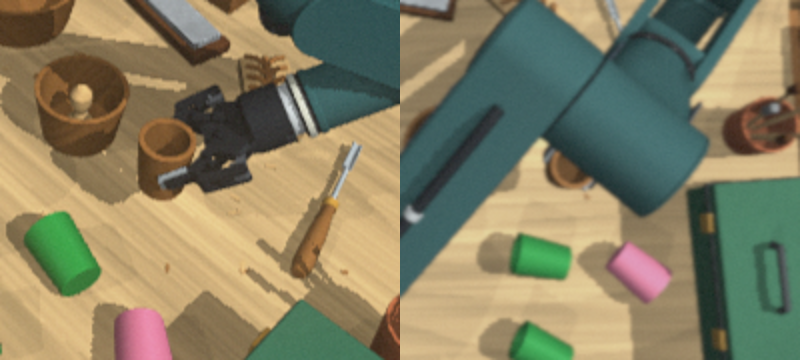

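```bash
python3 - <<'E'
from h import *
z=np.load('s5.npz'); X=cloud(z['d'],z); p=z['p'].astype(int)
hsv=cv2.cvtColor(z['p'],cv2.COLOR_RGB2HSV)
# region
v0,v1,u0,u1=205,255,316,352
Xr=X[v0:v1,u0:u1].reshape(-1,3); c=hsv[v0:v1,u0:u1].reshape(-1,3)
ok=(np.hypot(*(Xr[:,:2]-[.453,-.329]).T)<.055)&(Xr[:,2]>.03)&(c[:,1]>90)&(c[:,2]>50)
Q=Xr[ok]; print(len(Q),Q.min(0),Q.max(0))
# rim top points: highest per column direction
k=Q[:,2]>np.percentile(Q[:,2],97)-.012
rim=Q[Q[:,2]>Q[:,2].max()-.014]
A=np.c_[rim[:,:2],np.ones(len(rim))]; s=np.linalg.lstsq(A,rim[:,2],rcond=None)[0]; print('rim plane slope deg',np.degrees(s[:2]),len(rim),rim.mean(0))
# outer wall: fit cone: normals via axis: slices by z circle fit
for lo in np.arange(.06,.16,.015):
    q=Q[(Q[:,2]>lo)&(Q[:,2]<lo+.015)]
    if len(q)>10: print(round(lo,3),len(q),q[:,0].min().round(4),q[:,0].max().round(4),q[:,1].min().round(4),q[:,1].max().round(4))
E
```

```text
876 [ 0.41856721 -0.38211214  0.08635647] [ 0.50717117 -0.29460861  0.17827175]
rim plane slope deg [ 0.37284502 -0.39986071] 322 [ 0.45341929 -0.33161407  0.1714252 ]
0.09 78 0.4248 0.4647 -0.3609 -0.3169
0.105 71 0.424 0.4797 -0.3602 -0.3108
0.12 100 0.4216 0.4815 -0.3662 -0.3043
0.135 137 0.4198 0.5072 -0.3821 -0.3044
0.15 175 0.4198 0.5054 -0.365 -0.3026
```

jog_arm:
  steps: "0 0 0 -0.09 0.045 0 1; 0 0 0 -0.18 0.09 0 1; 0 0 0 -0.26 0.13 0 1; 0 0 0 -0.32 0.16 0 1; 0 0 0 -0.35 0.174 0 1; 0 0 0 -0.35 0.174 0 1; 0 0 0 -0.35 0.174 0 1; 0 0 0 -0.35 0.174 0 1"

```text
time: 9.53
tcp_pos: [0.4368, -0.3172, 0.0516]
ee_rot: [0.406, -1.63, 1.082]
contact_force: [1.0, -0.4, -0.2]
grip_width: 0.0645
```

```bash
python3 - <<'E'
from h import *
st(); snap('side','s6');st()
b=cv2.imread('pics/s6.png')
cv2.imwrite('pics/c6.png',cv2.resize(b[200:300,290:410],(720,600),interpolation=cv2.INTER_CUBIC))
E
```

```text
t 9.53 p [ 0.4368 -0.3172  0.0516] y [-0.727  0.527 -0.44 ] z [-0.587 -0.81   0.   ] q [-0.707  1.127  0.966 -0.086  2.161  1.488] F [ 1.  -0.4 -0.2] w 0.0645
t 9.58 p [ 0.4369 -0.3173  0.0519] y [-0.727  0.527 -0.441] z [-0.587 -0.81   0.   ] q [-0.707  1.126  0.966 -0.086  2.161  1.488] F [ 0.2  0.2 -1. ] w 0.0649
```

View pics/c6.png

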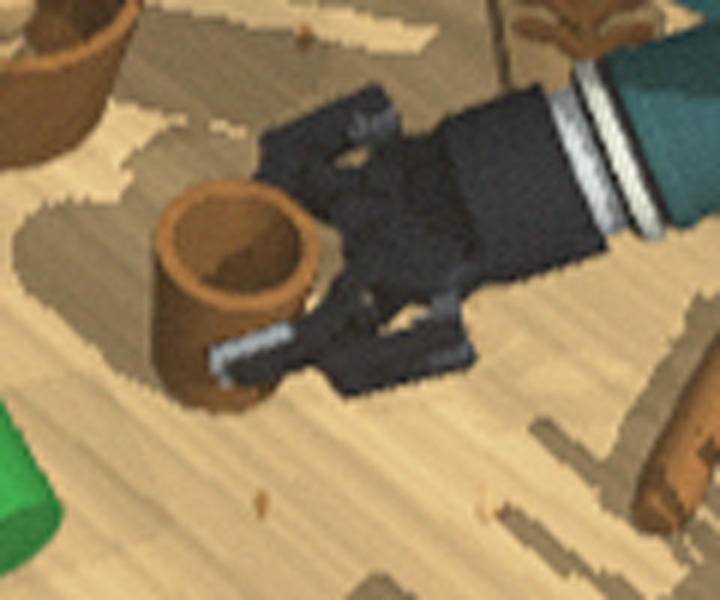

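jog_arm:
  steps: "0 0 0 -0.009 0.004 0 1; 0 0 0 -0.018 0.009 0 1; 0 0 0 -0.022 0.011 0 1; 0 0 0 -0.027 0.013 0 1; 0 0 0 -0.027 0.013 0 1; 0 0 0 -0.027 0.013 0 1"

```text
time: 10.08
tcp_pos: [0.4366, -0.317, 0.0453]
ee_rot: [0.406, -1.63, 1.082]
contact_force: [-0.6, 0.7, -0.7]
grip_width: 0.0649
```

jog_arm:
  steps: "0 0 0 -0.004 0.002 0 1; 0 0 0 -0.007 0.003 0 1; 0 0 0 -0.007 0.003 0 1"

```text
time: 10.33
tcp_pos: [0.4367, -0.3172, 0.0441]
ee_rot: [0.406, -1.63, 1.082]
contact_force: [0.3, -0.8, 1.2]
grip_width: 0.0647
```

jog_arm:
  steps: "0 0 0 -0.004 0.002 0 1; 0 0 0 -0.007 0.003 0 1; 0 0 0 -0.007 0.003 0 1"

```text
time: 10.58
tcp_pos: [0.437, -0.3173, 0.044]
ee_rot: [0.406, -1.63, 1.081]
contact_force: [2.5, -1.3, 7.4]
grip_width: 0.0649
```

jog_arm:
  steps: "0 0 0 -0.004 0.002 0 1; 0 0 0 -0.007 0.003 0 1; 0 0 0 -0.007 0.003 0 1"

```text
time: 10.83
tcp_pos: [0.4371, -0.3174, 0.0439]
ee_rot: [0.407, -1.629, 1.08]
contact_force: [2.6, -2.1, 13.2]
grip_width: 0.0649
```

Contact at 13 N. I relieve the load a little, open, then back out along the tool axis.

jog_arm:
  steps: "0 0 0 0.005 -0.002 0 1; 0 0 0 0.005 -0.002 0 0.2; 0 0 0 0.005 -0.002 0 0; 0 0 0 0.005 -0.002 0 0; 0 0 0 0.005 -0.002 0 0; 0 0 0 0.005 -0.002 0 0"

```text
time: 11.33
tcp_pos: [0.4366, -0.3171, 0.0414]
ee_rot: [0.406, -1.63, 1.082]
contact_force: [0.0, 0.3, -0.5]
grip_width: 0.0854
```

jog_arm:
  steps: "0 0 0 0 -0.08 0 0; 0 0 0 0 -0.2 0 0; 0 0 0 0.05 -0.37 0 0; 0 0 0 0.1 -0.54 0 0; 0 0 0 0.2 -0.7 0 0; 0 0 0 0.3 -0.8 0 0; 0 0 0 0.3 -0.8 0 0; 0 0 0 0.3 -0.8 0 0"

```text
time: 12.0
tcp_pos: [0.5325, -0.3866, 0.1672]
ee_rot: [0.402, -1.631, 1.085]
contact_force: [-0.1, -0.1, -1.7]
grip_width: 0.0854
```

```bash
python3 - <<'E'
from h import *
st(); snap('side','s7');snap('top','t7');st()
b=cv2.imread('pics/s7.png');a=cv2.imread('pics/t7.png')
cv2.imwrite('pics/c7.png',np.hstack([cv2.resize(b[150:330,250:450],(400,360)),cv2.resize(a[100:280,280:480],(400,360))]))
E
```

```text
t 12.0 p [ 0.5325 -0.3866  0.1672] y [-0.726  0.526 -0.444] z [-0.587 -0.81   0.001] q [-0.697  1.2    0.472 -0.118  2.577  1.441] F [-0.1 -0.1 -1.7] w 0.0854
t 12.1 p [ 0.5313 -0.3857  0.1649] y [-0.728  0.527 -0.439] z [-0.587 -0.81   0.   ] q [-0.697  1.202  0.477 -0.118  2.575  1.441] F [-0.6  0.3  0.1] w 0.0856
```

View pics/c7.png

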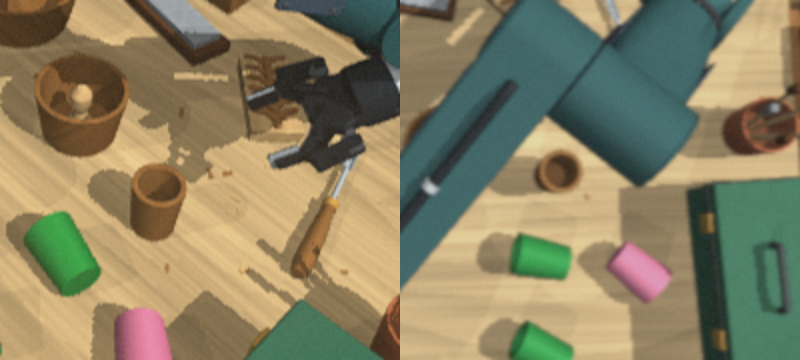

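The small pot stands upright on the bench, at side-crop (160,200) and top-crop (558,171). Next is the finial.

```bash
python3 - <<'E'
from h import *
rad=np.array([np.cos(np.radians(-36)),np.sin(np.radians(-36)),0]); u=np.cross([0,0,1],rad)
plan([([.55,-.32,.25],ori(-112,32*u),0),([.54,-.25,.27],ori(-95),0.4),([.498,-.1437,.20],ori(-40),.4)],ang=7.0)
# tray refine
for n in('top0','side0'):
    z=np.load(n+'.npz'); X=cloud(z['d'],z); Xt=X.reshape(-1,3); p=z['p'].reshape(-1,3).astype(int)
    k=(np.abs(Xt[:,:2]-[.498,.333]).max(1)<.105)&(Xt[:,2]>.022)&(Xt[:,2]<.036)&(p.sum(1)<260)
    P=Xt[k]; r1=cv2.minAreaRect(P[:,:2].astype(np.float32)); print(n,k.sum(),r1)
E
```

```text
CALL: 0.004 -0.015 0.035 0.087 -0.016 -0.064 0; 0.009 -0.03 0.071 0.174 -0.033 -0.128 0; 0.013 -0.045 0.106 0.26 -0.049 -0.192 0; 0.017 -0.06 0.141 0.347 -0.065 -0.257 0; 0.021 -0.076 0.177 0.434 -0.082 -0.321 0; 0.034 -0.089 0.205 0.467 -0.052 -0.363 0.4; 0.046 -0.102 0.233 0.5 -0.023 -0.405 0.4; 0.058 -0.115 0.262 0.533 0.007 -0.448 0.4  -> [ 0.545 -0.285  0.26 ]
CALL: 0.011 -0.015 0.027 0.025 -0.006 -0.056 0.4; 0.023 -0.031 0.055 0.049 -0.011 -0.112 0.4; 0.034 -0.046 0.082 0.074 -0.017 -0.167 0.4; 0.039 -0.084 0.08 0.101 0.041 -0.222 0.4; 0.044 -0.122 0.078 0.128 0.099 -0.276 0.4; 0.049 -0.16 0.076 0.155 0.157 -0.33 0.4; 0.054 -0.198 0.073 0.183 0.215 -0.384 0.4; 0.058 -0.236 0.07 0.21 0.273 -0.438 0.4  -> [ 0.5138 -0.1836  0.2262]
CALL: 0 -0.038 0 -0.01 0.044 -0.071 0.4; 0 -0.076 0 -0.019 0.087 -0.142 0.4; 0 -0.115 0 -0.029 0.131 -0.212 0.4  -> [ 0.498  -0.1437  0.2   ]
top0 400 ((0.4963521361351013, 0.33422496914863586), (0.13435956835746765, 0.13650889694690704), 4.845146656036377)
side0 305 ((0.4999883770942688, 0.3314194083213806), (0.14302480220794678, 0.1411494016647339), 5.855567932128906)
```

jog_arm:
  steps: "0.004 -0.015 0.035 0.085 -0.015 -0.065 0; 0.009 -0.03 0.071 0.175 -0.035 -0.13 0; 0.013 -0.045 0.106 0.26 -0.05 -0.19 0; 0.017 -0.06 0.141 0.345 -0.065 -0.255 0; 0.021 -0.076 0.177 0.435 -0.08 -0.32 0; 0.034 -0.089 0.205 0.465 -0.05 -0.365 0.4; 0.046 -0.102 0.233 0.5 -0.025 -0.405 0.4; 0.058 -0.115 0.262 0.535 0.005 -0.45 0.4"

```text
time: 12.77
tcp_pos: [0.5449, -0.2837, 0.2611]
ee_rot: [0.021, -2.097, 1.862]
contact_force: [-0.3, 0.1, -0.8]
grip_width: 0.0521
```

jog_arm:
  steps: "0.011 -0.015 0.027 0.025 -0.005 -0.055 0.4; 0.023 -0.031 0.055 0.05 -0.01 -0.11 0.4; 0.034 -0.046 0.082 0.075 -0.015 -0.165 0.4; 0.039 -0.084 0.08 0.1 0.04 -0.22 0.4; 0.044 -0.122 0.078 0.13 0.1 -0.275 0.4; 0.049 -0.16 0.076 0.155 0.155 -0.33 0.4; 0.054 -0.198 0.073 0.185 0.215 -0.385 0.4; 0.058 -0.236 0.07 0.21 0.275 -0.44 0.4"

```text
time: 13.43
tcp_pos: [0.5121, -0.1813, 0.2254]
ee_rot: [-0.514, 1.932, -1.927]
contact_force: [0.1, -0.1, -1.0]
grip_width: 0.0509
```

jog_arm:
  steps: "0 -0.038 0 -0.01 0.045 -0.07 0.4; 0 -0.076 0 -0.02 0.085 -0.14 0.4; 0 -0.115 0 -0.03 0.13 -0.21 0.4; 0 -0.115 0 -0.03 0.13 -0.21 0.4; 0 -0.115 0 -0.03 0.13 -0.21 0.4; 0 -0.115 0 -0.03 0.13 -0.21 0.4"

```text
time: 13.93
tcp_pos: [0.4989, -0.1439, 0.2012]
ee_rot: [-0.792, 1.702, -1.702]
contact_force: [-0.3, 0.0, -0.5]
grip_width: 0.0512
```

```bash
python3 - <<'E'
from h import *
st(); p,d,m=snap('wrist','w8'); st()
X=cloud(d,m); Xt=X.reshape(-1,3)
def fitc(pts):
    A=np.c_[2*pts,np.ones(len(pts))]; s=np.linalg.lstsq(A,(pts**2).sum(1),rcond=None)[0]
    return s[:2],np.sqrt(s[2]+s[:2]@s[:2])
k=(np.hypot(*(Xt[:,:2]-[.4965,-.144]).T)<.075)&(Xt[:,2]>.082)&(Xt[:,2]<.095)
k2=k&(np.hypot(*(Xt[:,:2]-[.4965,-.144]).T)>.055); print('mid',fitc(Xt[k2,:2]),k2.sum(),Xt[k2].min(0),Xt[k2].max(0))
k=(np.hypot(*(Xt[:,:2]-[.4965,-.144]).T)<.035)&(Xt[:,2]>.055)&(Xt[:,2]<.1); print('fin',k.sum(),Xt[k].min(0),Xt[k].max(0))
E
```

```text
t 13.93 p [ 0.4989 -0.1439  0.2012] y [ 0.001  0.001 -1.   ] z [ 0.766 -0.643  0.001] q [-4.150e-01  2.740e-01  1.721e+00  1.000e-03  1.145e+00  2.830e-01] F [-0.3  0.  -0.5] w 0.0512
t 13.98 p [ 0.4995 -0.1442  0.2016] y [ 0.002  0.    -1.   ] z [ 0.766 -0.643  0.001] q [-4.150e-01  2.740e-01  1.720e+00  1.000e-03  1.145e+00  2.830e-01] F [0.3 1.  0.2] w 0.051
mid (array([ 0.49733831, -0.1433343 ]), np.float64(0.06159379362191813)) 4328 [ 0.43111551 -0.20987072  0.08200115] [ 0.56321125 -0.07767908  0.09121678]
fin 910 [ 0.48250327 -0.15913501  0.05851955] [ 0.51341897 -0.12737269  0.09057617]
```

View pics/w8.png

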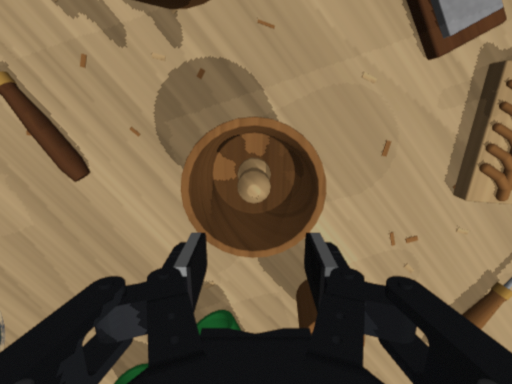

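jog_arm:
  steps: "0 0 0 0 0.19 -0.005 0.4; 0 0 0 0 0.38 -0.005 0.4; 0 0 0 0 0.56 -0.005 0.4; 0 0 0 0 0.7 -0.005 0.4; 0 0 0 0 0.78 -0.005 0.4; 0 0 0 0 0.78 -0.005 0.4; 0 0 0 0 0.78 -0.005 0.4; 0 0 0 0 0.78 -0.005 0.4"

```text
time: 14.65
tcp_pos: [0.4999, -0.1437, 0.0465]
ee_rot: [-0.791, 1.698, -1.702]
contact_force: [-0.0, -0.0, 1.0]
grip_width: 0.0515
```

jog_arm:
  steps: "0 0 0 0 0 0 0.6; 0 0 0 0 0 0 0.8; 0 0 0 0 0 0 1; 0 0 0 0 0 0 1; 0 0 0 0 0 0 1"
  force: 30

```text
time: 15.07
tcp_pos: [0.4999, -0.1433, 0.047]
ee_rot: [-0.791, 1.696, -1.701]
contact_force: [-0.5, 0.6, 7.7]
grip_width: 0.0307
```

```bash
python3 - <<'E'
from h import *
R=ori(-40)
plan([([.499,-.144,.16],R,1),([.505,-.05,.25],R,1),([.50,.30,.25],R,1)],start=(np.array([.499,-.144,.0465]),R))
E
```

```text
CALL: 0 0 0 0 -0.189 0 1; 0 0 0 0 -0.378 0 1; 0 0 0 0 -0.568 0 1; 0 0 0 -0.095 -0.68 -0.07 1; 0 0 0 -0.19 -0.793 -0.14 1; 0 0 0 -0.284 -0.905 -0.209 1  -> [ 0.5035 -0.0735  0.2275]
CALL: 0 0 0 -0.095 -0.112 -0.07 1; 0 0 0 -0.242 -0.112 -0.197 1; 0 0 0 -0.389 -0.112 -0.324 1; 0 0 0 -0.536 -0.112 -0.451 1; 0 0 0 -0.684 -0.112 -0.578 1; 0 0 0 -0.831 -0.112 -0.705 1; 0 0 0 -0.978 -0.112 -0.832 1  -> [0.5017 0.1833 0.25  ]
CALL: 0 0 0 -0.147 0 -0.127 1; 0 0 0 -0.294 0 -0.254 1; 0 0 0 -0.442 0 -0.381 1  -> [0.5  0.3  0.25]
```

jog_arm:
  steps: "0 0 0 0 -0.1 0 1; 0 0 0 0 -0.28 0 1; 0 0 0 0 -0.47 0 1; 0 0 0 0 -0.6 0 1; 0 0 0 -0.095 -0.7 -0.07 1; 0 0 0 -0.19 -0.8 -0.14 1; 0 0 0 -0.285 -0.905 -0.21 1"

```text
time: 15.65
tcp_pos: [0.5022, -0.0716, 0.2282]
ee_rot: [-0.792, 1.7, -1.701]
contact_force: [0.1, 0.9, -0.6]
grip_width: 0.0307
```

jog_arm:
  steps: "0 0 0 -0.095 -0.11 -0.07 1; 0 0 0 -0.24 -0.11 -0.195 1; 0 0 0 -0.39 -0.11 -0.325 1; 0 0 0 -0.535 -0.11 -0.45 1; 0 0 0 -0.685 -0.11 -0.58 1; 0 0 0 -0.83 -0.11 -0.705 1; 0 0 0 -0.98 -0.11 -0.83 1"

```text
time: 16.23
tcp_pos: [0.4998, 0.1864, 0.2494]
ee_rot: [-0.793, 1.699, -1.7]
contact_force: [0.5, -0.6, -0.5]
grip_width: 0.0312
```

jog_arm:
  steps: "0 0 0 -0.145 0 -0.125 1; 0 0 0 -0.295 0 -0.255 1; 0 0 0 -0.44 0 -0.38 1; 0 0 0 -0.44 0 -0.38 1; 0 0 0 -0.44 0 -0.38 1; 0 0 0 -0.44 0 -0.38 1"

```text
time: 16.73
tcp_pos: [0.4981, 0.3005, 0.2489]
ee_rot: [-0.795, 1.698, -1.7]
contact_force: [-0.2, 0.3, 0.0]
grip_width: 0.0308
```

```bash
python3 - <<'E'
from h import *
st(); p,d,m=snap('wrist','w9'); st()
E
```

```text
t 16.73 p [0.4981 0.3005 0.2489] y [ 0.002 -0.    -1.   ] z [ 0.769 -0.64   0.001] q [ 4.250e-01  3.160e-01  1.529e+00 -1.000e-03  1.294e+00  1.119e+00] F [-0.2  0.3  0. ] w 0.0308
t 16.78 p [0.4982 0.2998 0.2489] y [ 0.002  0.    -1.   ] z [ 0.768 -0.641  0.001] q [ 4.230e-01  3.160e-01  1.530e+00 -1.000e-03  1.294e+00  1.119e+00] F [-0.6  0.1  0.7] w 0.0306
```

View pics/w9.png

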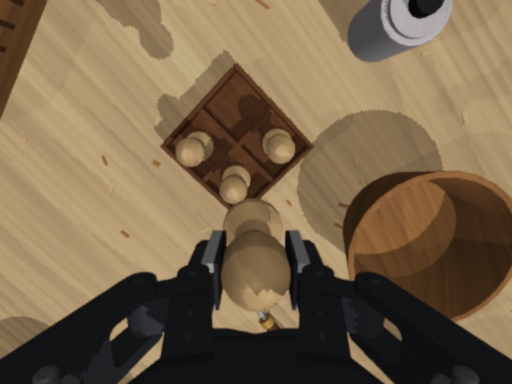

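```bash
python3 - <<'E'
from h import *
z=np.load('w9.npz'); K,R,t=z['K'],z['R'],z['t']
def ray(u,v,h):
    d=R.T@np.linalg.inv(K)@[u,v,1]; C=-R.T@t; return (C+d*(h-C[2])/d[2])[:2]
for c in [(237,66),(162,146),(312,147)]: print(c,ray(*c,.03))
a,b,c=ray(237,66,.03),ray(162,146,.03),ray(312,147,.03)
print('ctr by LR',(b+c)/2, 'sides',np.linalg.norm(a-b),np.linalg.norm(a-c))
X=cloud(z['d'],z); Xt=X.reshape(-1,3); p=z['p'].reshape(-1,3).astype(int)
k=(np.abs(Xt[:,:2]-[.498,.333]).max(1)<.105)&(Xt[:,2]>.024)&(Xt[:,2]<.036)&(p.sum(1)<260)
P=Xt[k].astype(np.float32); rr=cv2.minAreaRect(P[:,:2]); print(k.sum(),rr)
th=np.radians(rr[2]); 
k=(np.abs(Xt[:,:2]-[.498,.333]).max(1)<.08)&(Xt[:,2]>.05)&(Xt[:,2]<.1); Q=Xt[k]
from scipy.cluster.vq import kmeans2
c,l=kmeans2(Q[:,:2],np.array([[.535,.30],[.46,.363],[.465,.30]]),minit='matrix')
for i in range(3): q=Q[l==i]; print('fin',(q[:,:2].min(0)+q[:,:2].max(0))/2,np.ptp(q[:,:2],axis=0),len(q),q[:,2].max())
# cell from center/angle
ctr=np.array(rr[0]); print('cell',ctr+Rot.from_euler('z',rr[2],degrees=True).as_matrix()[:2,:2]@[.0325,.0325])
E
```

```text
(237, 66) [0.55774136 0.40425533]
(162, 146) [0.42722535 0.39430698]
(312, 147) [0.56845071 0.27503596]
ctr by LR [0.49783803 0.33467147] sides 0.13089460842611222 0.12966238903150532Traceback (most recent call last):
  File "<stdin>", line 10, in <module>
cv2.error: OpenCV(4.12.0) /io/opencv/modules/imgproc/src/convhull.cpp:143: error: (-215:Assertion failed) total >= 0 && (depth == CV_32F || depth == CV_32S) in function 'convexHull'
```

```bash
python3 - <<'E'
from h import *
z=np.load('w9.npz')
X=cloud(z['d'],z); Xt=X.reshape(-1,3)
k=(np.abs(Xt[:,:2]-[.498,.333]).max(1)<.095)&(Xt[:,2]>.024)&(Xt[:,2]<.04)
P=np.ascontiguousarray(Xt[k,:2],dtype=np.float32); print(k.sum())
img=k.reshape(384,512).astype(np.uint8)*255; cv2.imwrite('pics/m9.png',img)
img=cv2.morphologyEx(img,cv2.MORPH_OPEN,np.ones((2,2)))
print(cv2.minAreaRect(P))
v,u=np.nonzero(k.reshape(384,512)); print(u.min(),u.max(),v.min(),v.max())
k=(np.abs(Xt[:,:2]-[.498,.333]).max(1)<.08)&(Xt[:,2]>.05)&(Xt[:,2]<.1); Q=Xt[k]
for c0 in([.535,.30],[.46,.363],[.465,.30]):
    q=Q[np.hypot(*(Q[:,:2]-c0).T)<.03]
    if len(q): print('fin',(q[:,:2].min(0)+q[:,:2].max(0))/2,np.ptp(q[:,:2],axis=0),len(q),q[:,2].max())
E
```

```text
3079
((0.4982818365097046, 0.33536630868911743), (0.1359712779521942, 0.1362651139497757), 5.107658386230469)
160 314 63 209
fin [0.53807043 0.30491383] [0.03083901 0.03069489] 665 0.08421533605545106
fin [0.45887308 0.36610098] [0.03125731 0.03066477] 704 0.08472068535912199
fin [0.467153   0.30280069] [0.0306329  0.03047834] 633 0.0842431605780833
```

Tray centre (.4983,.3354) at 5.1° with a measured side of 136 mm, so the empty cell is at about (.528,.370).

jog_arm:
  steps: "0 0 0 -0.12 0.02 -0.04 1; 0 0 0 -0.25 0.1 -0.08 1; 0 0 0 -0.366 0.25 -0.112 1; 0 0 0 -0.366 0.43 -0.112 1; 0 0 0 -0.366 0.6 -0.112 1; 0 0 0 -0.366 0.6 -0.112 1; 0 0 0 -0.366 0.6 -0.112 1; 0 0 0 -0.366 0.6 -0.112 1"

```text
time: 17.45
tcp_pos: [0.5297, 0.3708, 0.1307]
ee_rot: [-0.791, 1.7, -1.7]
contact_force: [0.7, -0.1, -0.4]
grip_width: 0.0307
```

```bash
python3 - <<'E'
from h import *
st(); p,d,m=snap('wrist','w10'); st(); snap('side','s10')
a=cv2.imread('pics/w10.png');b=cv2.imread('pics/s10.png')[70:220,100:300]
cv2.imwrite('pics/c10.png',np.hstack([cv2.resize(a,(400,300)),cv2.resize(b,(400,300))]))
E
```

```text
t 17.45 p [0.5297 0.3708 0.1307] y [ 0.003  0.002 -1.   ] z [ 0.767 -0.642  0.002] q [ 0.504  0.519  1.513 -0.     1.105  1.201] F [ 0.7 -0.1 -0.4] w 0.0307
t 17.5 p [0.5303 0.3715 0.1316] y [ 0.005  0.003 -1.   ] z [ 0.767 -0.642  0.002] q [ 0.505  0.518  1.512 -0.     1.105  1.201] F [-0.9 -0.4  0.8] w 0.0303
```

View pics/c10.png

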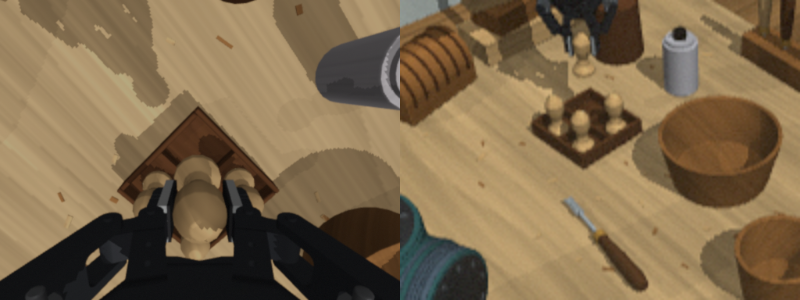

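jog_arm:
  steps: "0 0 0 0.01 0.12 -0.005 1; 0 0 0 0.01 0.24 -0.005 1; 0 0 0 0.01 0.33 -0.005 1; 0 0 0 0.01 0.39 -0.005 1; 0 0 0 0.01 0.41 -0.005 1; 0 0 0 0.01 0.41 -0.005 1; 0 0 0 0.01 0.41 -0.005 1"

```text
time: 18.13
tcp_pos: [0.5275, 0.3712, 0.0483]
ee_rot: [-0.791, 1.699, -1.699]
contact_force: [1.0, -0.7, 0.2]
grip_width: 0.0307
```

jog_arm:
  steps: "0 0 0 0 0.01 0 1; 0 0 0 0 0.018 0 1; 0 0 0 0 0.018 0 1; 0 0 0 0 0.018 0 1"

```text
time: 18.47
tcp_pos: [0.5267, 0.3708, 0.0437]
ee_rot: [-0.793, 1.699, -1.699]
contact_force: [-1.0, -0.5, -1.1]
grip_width: 0.0309
```

jog_arm:
  steps: "0 0 0 0 0.006 0 1; 0 0 0 0 0.01 0 1; 0 0 0 0 0.01 0 1"

```text
time: 18.72
tcp_pos: [0.5265, 0.3707, 0.0412]
ee_rot: [-0.794, 1.7, -1.7]
contact_force: [0.0, -0.2, 0.4]
grip_width: 0.0308
```

jog_arm:
  steps: "0 0 0 0 0.004 0 1; 0 0 0 0 0.008 0 1; 0 0 0 0 0.008 0 1"

```text
time: 18.97
tcp_pos: [0.527, 0.3712, 0.0411]
ee_rot: [-0.792, 1.7, -1.699]
contact_force: [-1.8, -0.3, 9.3]
grip_width: 0.0305
```

jog_arm:
  steps: "0 0 0 0 0.004 0 1; 0 0 0 0 0.008 0 1; 0 0 0 0 0.008 0 1"

```text
time: 19.22
tcp_pos: [0.5273, 0.3718, 0.0409]
ee_rot: [-0.791, 1.7, -1.698]
contact_force: [-4.6, -1.3, 18.6]
grip_width: 0.031
```

jog_arm:
  steps: "0 0 0 0 -0.011 0 1; 0 0 0 0 -0.011 0 0.7; 0 0 0 0 -0.011 0 0.45; 0 0 0 0 -0.011 0 0.4; 0 0 0 0 -0.011 0 0.4; 0 0 0 0 -0.05 0 0.4; 0 0 0 0 -0.15 0 0.4; 0 0 0 0 -0.3 0 0.4"

```text
time: 19.88
tcp_pos: [0.5243, 0.3694, 0.0961]
ee_rot: [-0.801, 1.701, -1.702]
contact_force: [0.5, -0.7, -0.5]
grip_width: 0.0511
```

jog_arm:
  steps: "0 0 0 0.05 -0.2 -0.05 0.4; 0 0 0 0.15 -0.38 0.05 0.4; 0 0 0 0.3 -0.5 0.15 0.4; 0 0 0 0.45 -0.6 0.25 0.4; 0 0 0 0.45 -0.6 0.25 0.4; 0 0 0 0.45 -0.6 0.25 0.4; 0 0 0 0.45 -0.6 0.25 0.4"

```text
time: 20.47
tcp_pos: [0.5071, 0.2696, 0.2182]
ee_rot: [-0.792, 1.701, -1.7]
contact_force: [0.6, 0.2, -0.3]
grip_width: 0.051
```

```bash
python3 - <<'E'
from h import *
st(); p,d,m=snap('wrist','w11'); snap('side','s11')
a=cv2.imread('pics/w11.png');b=cv2.imread('pics/s11.png')[70:220,100:300]
cv2.imwrite('pics/c11.png',np.hstack([cv2.resize(a,(400,300)),cv2.resize(b,(400,300))]))
X=cloud(d,m); Xt=X.reshape(-1,3)
k=(np.abs(Xt[:,:2]-[.498,.333]).max(1)<.1)&(Xt[:,2]>.05)&(Xt[:,2]<.1); Q=Xt[k]
for c0 in([.535,.30],[.46,.363],[.465,.30],[.528,.37]):
    q=Q[np.hypot(*(Q[:,:2]-c0).T)<.03]
    if len(q): print('fin',(q[:,:2].min(0)+q[:,:2].max(0))/2,np.ptp(q[:,:2],axis=0),len(q),q[:,2].max())
st()
E
```

```text
t 20.47 p [0.5071 0.2696 0.2182] y [ 0.002  0.002 -1.   ] z [ 0.767 -0.642  0.001] q [3.680e-01 3.330e-01 1.586e+00 1.000e-03 1.221e+00 1.064e+00] F [ 0.6  0.2 -0.3] w 0.051
fin [0.53811736 0.30450358] [0.03119745 0.03126642] 825 0.08435351915893528
fin [0.45885464 0.36576289] [0.03156748 0.03083024] 930 0.0841503177894821
fin [0.46706699 0.30252628] [0.03091837 0.03129674] 805 0.08385307568735242
fin [0.52481458 0.37068984] [0.03095137 0.03119267] 971 0.08484518833625622
t 20.57 p [0.5065 0.2702 0.217 ] y [ 0.     0.001 -1.   ] z [ 0.768 -0.64  -0.   ] q [3.690e-01 3.350e-01 1.586e+00 1.000e-03 1.221e+00 1.064e+00] F [-0.4  0.   0.9] w 0.0513
```

View pics/c11.png

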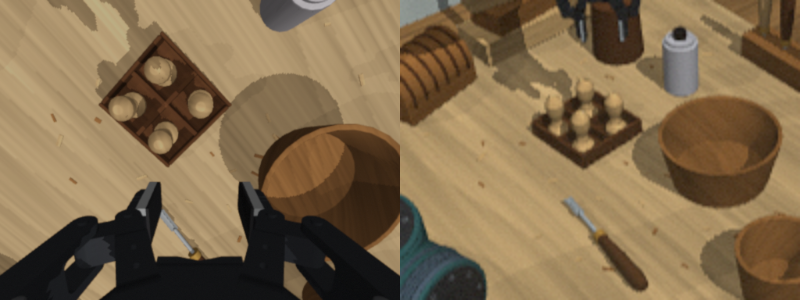

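Finial stands upright in its cell (wrist-crop (157,70)) and the three neighbours haven't moved. Next is the middle pot, gripped by its wall on the robot side with the tool tilted to the wall slope. On the way I measure the large pot.

```bash
python3 - <<'E'
from h import *
R=ori(-40); E=ori(0)
plan([([.54,-.02,.25],E,.5)],start=(np.array([.5065,.2700,.2172]),R))
E
```

```text
CALL: 0 -0.028 0 0.125 -0.02 0.133 0.5; 0 -0.056 0 0.251 -0.041 0.265 0.5; 0 -0.083 0 0.376 -0.062 0.398 0.5; 0 -0.111 0 0.502 -0.082 0.53 0.5; 0 -0.139 0 0.627 -0.102 0.663 0.5; 0 -0.167 0 0.752 -0.123 0.795 0.5; 0 -0.194 0 0.878 -0.144 0.928 0.5  -> [0.5358 0.0162 0.2459]
CALL: 0 -0.028 0 0.179 -0.02 0.037 0.5  -> [ 0.54 -0.02  0.25]
```

jog_arm:
  steps: "0 -0.028 0 0.125 -0.02 0.135 0.5; 0 -0.056 0 0.25 -0.04 0.265 0.5; 0 -0.083 0 0.375 -0.06 0.4 0.5; 0 -0.111 0 0.5 -0.08 0.53 0.5; 0 -0.139 0 0.625 -0.1 0.665 0.5; 0 -0.167 0 0.75 -0.125 0.795 0.5; 0 -0.194 0 0.88 -0.145 0.93 0.5"

```text
time: 21.15
tcp_pos: [0.5371, 0.0148, 0.2458]
ee_rot: [-1.17, 1.268, -1.266]
contact_force: [1.2, -0.5, 0.1]
grip_width: 0.0426
```

jog_arm:
  steps: "0 -0.028 0 0.18 -0.02 0.037 0.5; 0 -0.028 0 0.18 -0.02 0.037 0.5; 0 -0.028 0 0.18 -0.02 0.037 0.5; 0 -0.028 0 0.18 -0.02 0.037 0.5; 0 -0.028 0 0.18 -0.02 0.037 0.5"

```text
time: 21.57
tcp_pos: [0.5409, -0.0197, 0.2498]
ee_rot: [-1.209, 1.208, -1.206]
contact_force: [-0.3, 0.8, -1.0]
grip_width: 0.0426
```

```bash
python3 - <<'E'
from h import *
st(); p,d,m=snap('wrist','w12'); st()
X=cloud(d,m); Xt=X.reshape(-1,3)
k=(np.hypot(*(Xt[:,:2]-[.597,.099]).T)<.12)&(Xt[:,2]>.084)&(Xt[:,2]<.097)
Q=Xt[k]; print(len(Q),Q.min(0),Q.max(0))
A=np.c_[2*Q[:,:2],np.ones(len(Q))]; s=np.linalg.lstsq(A,(Q[:,:2]**2).sum(1),rcond=None)[0]; print(s[:2],np.sqrt(s[2]+s[:2]@s[:2]))
for a in range(0,360,30):
    aa=np.arctan2(Q[:,1]-.0994,Q[:,0]-.597); kk=np.abs(np.angle(np.exp(1j*(aa-np.radians(a)))))<.2
    rr=np.hypot(*(Q[kk,:2]-[.597,.0994]).T)
    if kk.sum(): print(a,kk.sum(),np.percentile(rr,[2,50,98]).round(4))
p0=np.array([.54,-.02,.25])
G=np.array([.4363,-.1438,.074]); T=ori(0,[0,-8.4,0]); y=T.as_matrix()[:,1]; TC=G+.0197*y; print(TC)
plan([([.45,-.14,.20],T,.5),(TC-.06*y,T,.5)])
E
```

```text
t 21.57 p [ 0.5409 -0.0197  0.2498] y [-0.     0.002 -1.   ] z [ 1.     0.003 -0.   ] q [-0.165  0.257  1.612  0.002  1.272 -0.169] F [-0.3  0.8 -1. ] w 0.0426
t 21.62 p [ 0.5409 -0.0196  0.25  ] y [ 0.     0.002 -1.   ] z [1.    0.004 0.   ] q [-0.165  0.257  1.612  0.002  1.272 -0.169] F [-1.1 -0.1 -1. ] w 0.0426
4378 [0.49901296 0.00168846 0.08400284] [0.69713892 0.14808056 0.09339692]
[0.59751749 0.09943602] 0.093900208451121
0 537 [0.0907 0.094  0.0995]
30 316 [0.0907 0.0935 0.0996]
150 253 [0.0897 0.093  0.098 ]
180 424 [0.0893 0.0934 0.0981]
210 362 [0.0892 0.0934 0.0978]
240 328 [0.0893 0.0935 0.0977]
270 330 [0.0897 0.0936 0.0981]
300 370 [0.0901 0.0937 0.0987]
330 435 [0.0904 0.0939 0.0993]
[ 0.43917784 -0.1438      0.05451134]
CALL: 0.012 0 0 0.15 0.062 -0.114 0.5; 0.023 0.001 0 0.3 0.125 -0.228 0.5; 0.035 0.001 0 0.45 0.187 -0.343 0.5; 0.047 0.001 -0.001 0.601 0.249 -0.457 0.5; 0.047 0.001 -0.001 0.607 0.393 -0.49 0.5; 0.047 0.001 -0.001 0.613 0.536 -0.522 0.5; 0.047 0.001 -0.001 0.62 0.68 -0.555 0.5  -> [ 0.4304 -0.1438  0.1139]
```

View pics/w12.png

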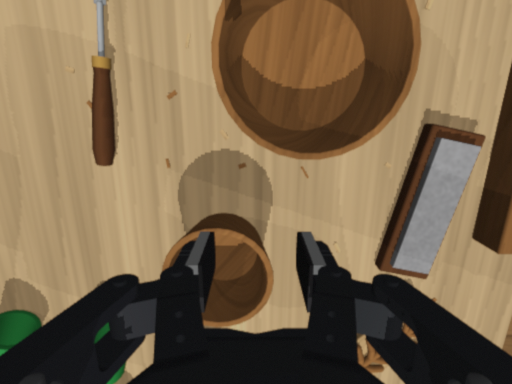

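jog_arm:
  steps: "0.012 0 0 0.15 0.06 -0.115 0.5; 0.023 0 0 0.3 0.125 -0.23 0.5; 0.035 0 0 0.45 0.185 -0.345 0.5; 0.047 0 0 0.6 0.25 -0.455 0.5; 0.047 0 0 0.607 0.39 -0.49 0.5; 0.047 0 0 0.613 0.535 -0.522 0.5; 0.047 0 0 0.62 0.68 -0.555 0.5; 0.047 0 0 0.62 0.68 -0.555 0.5"

```text
time: 22.28
tcp_pos: [0.4262, -0.1425, 0.1103]
ee_rot: [-1.101, 1.106, -1.266]
contact_force: [-1.0, 1.2, -0.0]
grip_width: 0.0427
```

jog_arm:
  steps: "0 0 0 0 0 0 0.5; 0 0 0 0 0 0 0.5; 0 0 0 0 0 0 0.5"

```text
time: 22.53
tcp_pos: [0.4329, -0.1458, 0.1162]
ee_rot: [-1.098, 1.093, -1.275]
contact_force: [0.2, -0.3, 0.4]
grip_width: 0.0426
```

```bash
python3 - <<'E'
from h import *
st(); snap('wrist','w13'); snap('side','s13'); st()
a=cv2.imread('pics/w13.png');b=cv2.imread('pics/s13.png')[130:280,200:400]
cv2.imwrite('pics/c13.png',np.hstack([cv2.resize(a,(400,300)),cv2.resize(b,(400,300))]))
G=np.array([.4363,-.1438,.074]); T=ori(0,[0,-8.4,0]); y=T.as_matrix()[:,1]; TC=G+.0197*y
plan([(TC,T,.5)])
E
```

```text
t 22.53 p [ 0.4329 -0.1458  0.1162] y [ 0.152 -0.    -0.988] z [0.988 0.004 0.152] q [-0.541  0.25   2.056  0.12   0.708 -0.631] F [ 0.2 -0.3  0.4] w 0.0426
t 22.63 p [ 0.4326 -0.1458  0.1161] y [ 0.152 -0.    -0.988] z [0.988 0.003 0.152] q [-0.541  0.25   2.057  0.12   0.708 -0.631] F [-0.1 -0.3 -0.9] w 0.0427
CALL: -0.001 0.001 0 -0.005 0.155 -0.007 0.5; -0.002 0.001 0 -0.01 0.309 -0.014 0.5  -> [ 0.4392 -0.1438  0.0545]
```

View pics/c13.png

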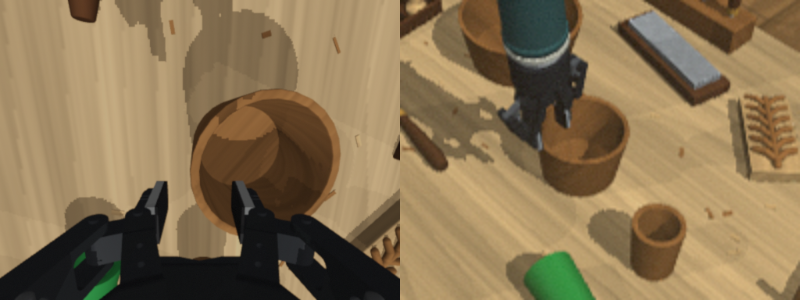

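jog_arm:
  steps: "0 0 0 -0.003 0.09 -0.004 0.5; 0 0 0 -0.007 0.19 -0.01 0.5; 0 0 0 -0.01 0.26 -0.014 0.5; 0 0 0 -0.01 0.31 -0.014 0.5; 0 0 0 -0.01 0.31 -0.014 0.5; 0 0 0 -0.01 0.31 -0.014 0.5; 0 0 0 -0.01 0.31 -0.014 0.5"

```text
time: 23.22
tcp_pos: [0.4381, -0.1438, 0.0537]
ee_rot: [-1.098, 1.096, -1.275]
contact_force: [-0.8, -0.1, 0.3]
grip_width: 0.0423
```

```bash
python3 - <<'E'
from h import *
st(); snap('wrist','w14'); st()
E
```

```text
t 23.22 p [ 0.4381 -0.1438  0.0537] y [ 0.15   0.    -0.989] z [0.989 0.003 0.15 ] q [-0.53   0.38   2.105  0.151  0.532 -0.658] F [-0.8 -0.1  0.3] w 0.0423
t 23.27 p [ 0.4381 -0.1438  0.0538] y [ 0.151  0.    -0.989] z [0.989 0.002 0.151] q [-0.53   0.38   2.105  0.151  0.531 -0.658] F [-0.1 -1.  -0.5] w 0.0424
```

View pics/w14.png

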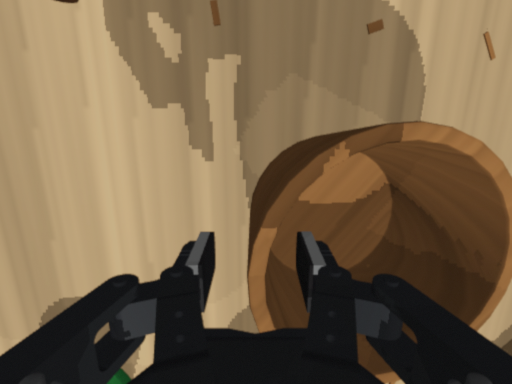

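jog_arm:
  steps: "0 0 0 0 0 0 0.7; 0 0 0 0 0 0 0.85; 0 0 0 0 0 0 1; 0 0 0 0 0 0 1; 0 0 0 0 0 0 1; 0 0 0 0 0 0 1"
  force: 70

```text
time: 23.77
tcp_pos: [0.4383, -0.1441, 0.0536]
ee_rot: [-1.098, 1.095, -1.276]
contact_force: [-0.3, 0.3, 7.6]
grip_width: 0.0087
```

jog_arm:
  steps: "0 0 0 0.0 -0.025 -0.004 1; 0 0 0 0 -0.05 -0.007 1; 0 0 0 0 -0.1 -0.015 1; 0 0 0 0 -0.15 -0.023 1; 0 0 0 0 -0.15 -0.023 1; 0 0 0 0 -0.15 -0.023 1; 0 0 0 0 -0.15 -0.023 1"

```text
time: 24.35
tcp_pos: [0.4281, -0.1434, 0.0816]
ee_rot: [-1.099, 1.098, -1.274]
contact_force: [-0.1, -0.3, -1.5]
grip_width: 0.0085
```

```bash
python3 - <<'E'
from h import *
st(); snap('wrist','w15'); snap('side','s15'); st()
a=cv2.imread('pics/w15.png');b=cv2.imread('pics/s15.png')[130:280,200:400]
cv2.imwrite('pics/c15.png',np.hstack([cv2.resize(a,(400,300)),cv2.resize(b,(400,300))]))
z=np.load('s15.npz'); X=cloud(z['d'],z); Xt=X.reshape(-1,3)
k=(np.hypot(*(Xt[:,:2]-[.4972,-.146]).T)<.078)&(np.hypot(*(Xt[:,:2]-[.4972,-.146]).T)>.05)&(Xt[:,2]>.095)&(Xt[:,2]<.14)&(Xt[:,0]>.47)
Q=Xt[k]; print(len(Q),Q.max(0))
z=np.load('w15.npz'); X=cloud(z['d'],z); Xt=X.reshape(-1,3)
k=(np.hypot(*(Xt[:,:2]-[.4972,-.146]).T)<.078)&(np.hypot(*(Xt[:,:2]-[.4972,-.146]).T)>.056)&(Xt[:,2]>.09)&(Xt[:,2]<.14)&(Xt[:,1]>-.13)
Q=Xt[k]; 
aa=np.degrees(np.arctan2(Q[:,1]+.1438,Q[:,0]-.4972))
for a in range(0,181,30):
    q=Q[abs(aa-a)<8]; 
    if len(q): print(a,len(q),np.percentile(q[:,2],95).round(4))
E
```

```text
t 24.35 p [ 0.4281 -0.1434  0.0816] y [ 0.149  0.001 -0.989] z [0.989 0.002 0.149] q [-0.542  0.312  2.099  0.137  0.607 -0.651] F [-0.1 -0.3 -1.5] w 0.0085
t 24.45 p [ 0.428  -0.1433  0.0813] y [ 0.148  0.002 -0.989] z [0.989 0.002 0.148] q [-0.542  0.313  2.099  0.137  0.607 -0.651] F [ 0.  -0.7 -1.8] w 0.0089
180 [ 0.55407737 -0.09236262  0.11933729]
60 758 0.1181
90 1231 0.1178
120 1224 0.1177
150 1013 0.1176
```

View pics/c15.png

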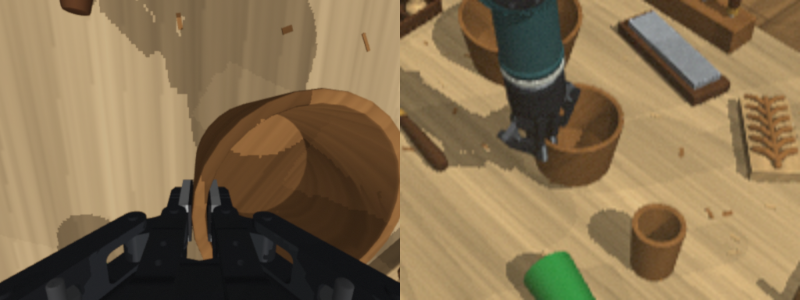

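Level lift: the rim is at .118 all round. Now carry it over the large pot.

```bash
python3 - <<'E'
from h import *
T=ori(0,[0,-8.5,0])
plan([([.44,-.14,.185],T,1),([.5386,.0994,.195],T,1)],start=(np.array([.428,-.1433,.0813]),T),step=.033)
E
```

```text
CALL: 0 0 0 -0.004 -0.126 0.034 1; 0 0 0 -0.008 -0.252 0.068 1; 0 0 0 -0.012 -0.378 0.102 1; 0 0 0 -0.016 -0.504 0.136 1; 0 0 0 -0.166 -0.501 0.198 1; 0 0 0 -0.316 -0.498 0.26 1; 0 0 0 -0.465 -0.495 0.322 1; 0 0 0 -0.615 -0.492 0.383 1  -> [ 0.4893 -0.0203  0.19  ]
CALL: 0 0 0 -0.15 0.003 0.062 1; 0 0 0 -0.299 0.006 0.124 1; 0 0 0 -0.449 0.009 0.186 1; 0 0 0 -0.598 0.012 0.247 1  -> [0.5386 0.0994 0.195 ]
```

jog_arm:
  steps: "0 0 0 -0.004 -0.08 0.02 1; 0 0 0 -0.008 -0.2 0.055 1; 0 0 0 -0.012 -0.34 0.09 1; 0 0 0 -0.016 -0.46 0.125 1; 0 0 0 -0.09 -0.5 0.16 1; 0 0 0 -0.22 -0.5 0.22 1; 0 0 0 -0.37 -0.497 0.28 1; 0 0 0 -0.52 -0.493 0.343 1"

```text
time: 25.12
tcp_pos: [0.4813, -0.0386, 0.1895]
ee_rot: [-1.098, 1.099, -1.275]
contact_force: [0.4, -0.5, -1.4]
grip_width: 0.0091
```

jog_arm:
  steps: "0 0 0 -0.15 0.003 0.06 1; 0 0 0 -0.3 0.006 0.125 1; 0 0 0 -0.45 0.01 0.185 1; 0 0 0 -0.57 0.012 0.235 1; 0 0 0 -0.66 0.014 0.27 1; 0 0 0 -0.69 0.014 0.287 1; 0 0 0 -0.69 0.014 0.287 1; 0 0 0 -0.69 0.014 0.287 1"

```text
time: 25.78
tcp_pos: [0.5374, 0.0984, 0.1947]
ee_rot: [-1.101, 1.098, -1.273]
contact_force: [-0.1, -0.4, -1.8]
grip_width: 0.0088
```

jog_arm:
  steps: "0 0 0 0 0 0 1; 0 0 0 0 0 0 1"

```text
time: 25.95
tcp_pos: [0.5374, 0.0975, 0.1951]
ee_rot: [-1.099, 1.099, -1.275]
contact_force: [-0.2, -1.1, -1.7]
grip_width: 0.0086
```

```bash
python3 - <<'E'
from h import *
st(); snap('wrist','w16'); snap('side','s16'); st()
a=cv2.imread('pics/w16.png');b=cv2.imread('pics/s16.png')[60:240,180:420]
cv2.imwrite('pics/c16.png',np.hstack([cv2.resize(a,(400,300)),cv2.resize(b,(400,300))]))
z=np.load('w16.npz'); X=cloud(z['d'],z); Xt=X.reshape(-1,3)
p,_,_=pose(); c=p[:2]+[.0589,.0]
k=(np.hypot(*(Xt[:,:2]-c).T)<.078)&(np.hypot(*(Xt[:,:2]-c).T)>.056)&(Xt[:,2]>.2)&(Xt[:,2]<.25)&(Xt[:,1]>c[1]+.01)
Q=Xt[k]; aa=np.degrees(np.arctan2(Q[:,1]-c[1],Q[:,0]-c[0]))
for a in range(0,181,30):
    q=Q[abs(aa-a)<8]
    if len(q): print(a,len(q),np.percentile(q[:,2],95).round(4),np.percentile(np.hypot(*(q[:,:2]-c).T),97).round(4))
E
```

```text
t 25.95 p [0.5374 0.0975 0.1951] y [ 0.148  0.001 -0.989] z [0.989 0.001 0.148] q [ 0.058  0.248  1.789 -0.01   0.956  0.063] F [-0.2 -1.1 -1.7] w 0.0086
t 26.05 p [0.5377 0.0976 0.1954] y [ 0.149  0.001 -0.989] z [0.989 0.001 0.149] q [ 0.059  0.248  1.788 -0.01   0.956  0.063] F [-0.  -0.4 -1.5] w 0.0089
30 1108 0.2307 0.0605
60 1597 0.2311 0.0669
90 1026 0.2312 0.0689
120 1252 0.231 0.0695
150 1213 0.231 0.0693
```

View pics/c16.png

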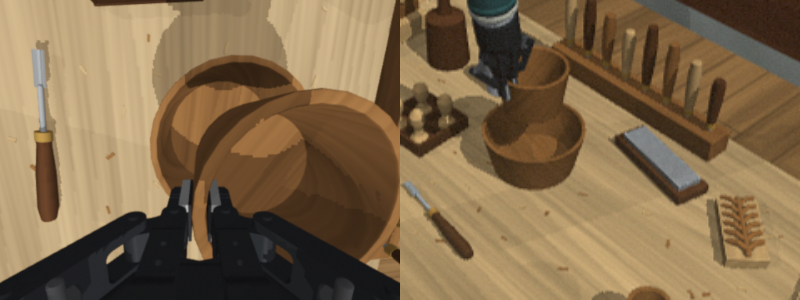

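jog_arm:
  steps: "0 0 0 -0.005 0.07 -0.003 1; 0 0 0 -0.005 0.19 -0.021 1; 0 0 0 -0.005 0.32 -0.04 1; 0 0 0 -0.005 0.44 -0.058 1; 0 0 0 -0.005 0.53 -0.072 1; 0 0 0 -0.005 0.59 -0.08 1; 0 0 0 -0.005 0.61 -0.084 1; 0 0 0 -0.005 0.61 -0.084 1"

```text
time: 26.72
tcp_pos: [0.5387, 0.0992, 0.0713]
ee_rot: [-1.1, 1.099, -1.274]
contact_force: [0.5, 0.1, -2.1]
grip_width: 0.009
```

jog_arm:
  steps: "0 0 0 0 0.005 -0.001 1; 0 0 0 0 0.01 -0.002 1; 0 0 0 0 0.01 -0.002 1; 0 0 0 0 0.01 -0.002 1"

```text
time: 27.05
tcp_pos: [0.5401, 0.0998, 0.0711]
ee_rot: [-1.098, 1.096, -1.274]
contact_force: [0.3, 0.5, -1.6]
grip_width: 0.0089
```

jog_arm:
  steps: "0 0 0 0 0.005 -0.001 1; 0 0 0 0 0.01 -0.002 1; 0 0 0 0 0.015 -0.002 1; 0 0 0 0 0.015 -0.002 1; 0 0 0 0 0.015 -0.002 1"

```text
time: 27.47
tcp_pos: [0.5395, 0.0998, 0.0671]
ee_rot: [-1.099, 1.098, -1.274]
contact_force: [-0.3, -0.4, -2.0]
grip_width: 0.009
```

jog_arm:
  steps: "0 0 0 0 0.005 -0.001 1; 0 0 0 0 0.01 -0.002 1; 0 0 0 0 0.01 -0.002 1"

```text
time: 27.72
tcp_pos: [0.5396, 0.0996, 0.0657]
ee_rot: [-1.099, 1.097, -1.274]
contact_force: [-1.8, -1.5, 4.9]
grip_width: 0.0088
```

jog_arm:
  steps: "0 0 0 0 0.004 -0.001 1; 0 0 0 0 0.007 -0.001 1; 0 0 0 0 0.007 -0.001 1"

```text
time: 27.97
tcp_pos: [0.5398, 0.0995, 0.0656]
ee_rot: [-1.098, 1.096, -1.275]
contact_force: [-6.6, -3.3, 19.2]
grip_width: 0.0092
```

Contact at exactly the expected height (TCP z .0656). I relieve the load, open narrowly, and retract along the wall slope.

jog_arm:
  steps: "0 0 0 0 -0.007 0.001 1; 0 0 0 0 -0.007 0.001 0.88; 0 0 0 0 -0.007 0.001 0.8; 0 0 0 0 -0.007 0.001 0.8; 0 0 0 0 -0.007 0.001 0.8; 0 0 0 0 -0.007 0.001 0.8"

```text
time: 28.47
tcp_pos: [0.5395, 0.0998, 0.065]
ee_rot: [-1.099, 1.097, -1.274]
contact_force: [-0.0, 0.3, -0.7]
grip_width: 0.017
```

jog_arm:
  steps: "0 0 0 0 -0.05 0 0.8; 0 0 0 0 -0.12 0 0.8; 0 0 0 0 -0.24 0 0.8; 0 0 0 0 -0.4 0 0.8; 0 0 0 0 -0.57 0 0.7; 0 0 0 0 -0.7 0 0.5; 0 0 0 0 -0.75 0 0.4; 0 0 0 0 -0.75 0 0.4"

```text
time: 29.13
tcp_pos: [0.5187, 0.0998, 0.217]
ee_rot: [-1.094, 1.093, -1.276]
contact_force: [-0.4, -0.3, -0.5]
grip_width: 0.0512
```

jog_arm:
  steps: "0 0 0 0 0 0 0.1; 0 0 0 0 0 0 0"

```text
time: 29.3
tcp_pos: [0.5161, 0.0995, 0.2121]
ee_rot: [-1.101, 1.099, -1.273]
contact_force: [0.2, 0.2, -0.7]
grip_width: 0.0736
```

```bash
python3 - <<'E'
from h import *
st(); snap('wrist','w17'); snap('side','s17'); st()
a=cv2.imread('pics/w17.png');b=cv2.imread('pics/s17.png')[60:240,180:420]
cv2.imwrite('pics/c17.png',np.hstack([cv2.resize(a,(400,300)),cv2.resize(b,(400,300))]))
for n in('w17','s17'):
    z=np.load(n+'.npz'); X=cloud(z['d'],z); Xt=X.reshape(-1,3)
    c=np.array([.5975,.0995])
    rr=np.hypot(*(Xt[:,:2]-c).T)
    k=(rr<.075)&(rr>.045)&(Xt[:,2]>.092)&(Xt[:,2]<.108); Q=Xt[k]; print(n,k.sum())
    A=np.c_[2*Q[:,:2],np.ones(len(Q))]; s=np.linalg.lstsq(A,(Q[:,:2]**2).sum(1),rcond=None)[0]; print(s[:2],np.sqrt(s[2]+s[:2]@s[:2]))
    aa=np.degrees(np.arctan2(Q[:,1]-c[1],Q[:,0]-c[0]))
    for a in range(-150,181,30):
        q=Q[abs((aa-a+180)%360-180)<10]
        if len(q)>5: print(a,len(q),np.percentile(q[:,2],90).round(4),end='; ')
    print()
    k=(rr<.035)&(Xt[:,2]<.05); print('floor',np.nanmedian(Xt[k,2]))
E
```

```text
t 29.3 p [0.5161 0.0995 0.2121] y [ 0.146  0.001 -0.989] z [0.989 0.002 0.146] q [ 0.065  0.2    1.807 -0.01   0.989  0.068] F [ 0.2  0.2 -0.7] w 0.0736
t 29.4 p [0.516  0.0995 0.2117] y [ 0.145  0.001 -0.989] z [0.989 0.002 0.145] q [ 0.065  0.2    1.807 -0.01   0.989  0.068] F [0.3 0.4 0. ] w 0.0852
w17 4176
[0.59645614 0.10272429] 0.061519895938245014
-150 200 0.1018; -120 209 0.1015; -90 221 0.1014; -60 199 0.1013; -30 266 0.1015; 0 274 0.1016; 30 278 0.1016; 60 269 0.1018; 90 248 0.1018; 120 241 0.1017; 150 229 0.1016; 180 199 0.1018; 
floor 0.025049823913904683
s17 310
[0.59708496 0.0971398 ] 0.06237834538902281
-150 24 0.1003; -120 20 0.0999; -90 17 0.1001; -60 13 0.101; -30 15 0.1007; 0 17 0.1012; 30 19 0.0998; 60 22 0.1007; 90 18 0.0999; 120 15 0.0993; 150 10 0.1002; 180 18 0.1008; 
floor 0.021735388214766428
```

View pics/c17.png

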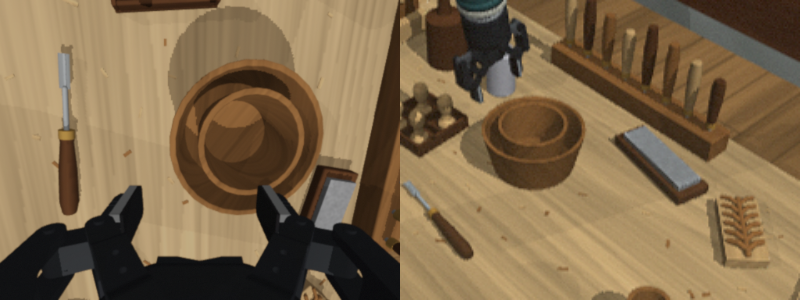

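Nested level: rim at .1015 all round, middle centre about (.597,.102). Now to the small pot.

```bash
python3 - <<'E'
from h import *
plan([([.50,.02,.23],ori(0),0),([.453,-.329,.21],ori(0),0)],start=(np.array([.516,.0995,.2117]),ori(0,[0,-8.4,0])),step=.041)
E
```

```text
CALL: -0.016 0 0 0.132 -0.034 -0.022 0; -0.031 0 0 0.265 -0.068 -0.044 0; -0.047 0 0 0.397 -0.102 -0.066 0; -0.047 0 0 0.591 -0.095 -0.093 0; -0.047 0 0 0.785 -0.088 -0.121 0; -0.047 0 0 0.979 -0.081 -0.148 0  -> [ 0.4843 -0.0963  0.2233]
CALL: 0 0 0 0.194 0.011 -0.026 0; 0 0 0 0.388 0.022 -0.052 0; 0 0 0 0.582 0.033 -0.078 0; 0 0 0 0.776 0.044 -0.104 0; 0 0 0 0.969 0.056 -0.131 0  -> [ 0.4582 -0.2902  0.2122]
CALL: 0 0 0 0.194 0.011 -0.026 0  -> [ 0.453 -0.329  0.21 ]
```

jog_arm:
  steps: "-0.016 0 0 0.13 -0.035 -0.02 0; -0.031 0 0 0.265 -0.07 -0.045 0; -0.047 0 0 0.395 -0.1 -0.065 0; -0.047 0 0 0.59 -0.095 -0.095 0; -0.047 0 0 0.785 -0.09 -0.12 0; -0.047 0 0 0.98 -0.08 -0.15 0"

```text
time: 29.9
tcp_pos: [0.4851, -0.0979, 0.2235]
ee_rot: [-1.21, 1.208, -1.206]
contact_force: [0.9, -0.3, -1.1]
grip_width: 0.0855
```

jog_arm:
  steps: "0 0 0 0.195 0.01 -0.025 0; 0 0 0 0.39 0.02 -0.05 0; 0 0 0 0.58 0.035 -0.08 0; 0 0 0 0.775 0.045 -0.105 0; 0 0 0 0.97 0.055 -0.13 0"

```text
time: 30.32
tcp_pos: [0.4587, -0.292, 0.2118]
ee_rot: [-1.208, 1.209, -1.206]
contact_force: [0.1, -0.2, -0.6]
grip_width: 0.0851
```

jog_arm:
  steps: "0 0 0 0.19 0.01 -0.025 0; 0 0 0 0.19 0.01 -0.025 0; 0 0 0 0.19 0.01 -0.025 0; 0 0 0 0.19 0.01 -0.025 0; 0 0 0 0.19 0.01 -0.025 0"

```text
time: 30.73
tcp_pos: [0.4548, -0.3271, 0.2106]
ee_rot: [-1.208, 1.208, -1.205]
contact_force: [0.6, 0.8, -0.5]
grip_width: 0.085
```

```bash
python3 - <<'E'
from h import *
st(); p,d,m=snap('wrist','w18'); st()
X=cloud(d,m); Xt=X.reshape(-1,3); c=np.array([.453,-.329])
rr=np.hypot(*(Xt[:,:2]-c).T)
k=(rr<.055)&(Xt[:,2]>.078)&(Xt[:,2]<.097); Q=Xt[k]; print(len(Q),Q.min(0),Q.max(0),(Q.min(0)+Q.max(0))/2)
A=np.c_[2*Q[:,:2],np.ones(len(Q))]; s=np.linalg.lstsq(A,(Q[:,:2]**2).sum(1),rcond=None)[0]; print(s[:2],np.sqrt(s[2]+s[:2]@s[:2]))
A=np.c_[Q[:,:2],np.ones(len(Q))]; print('slope',np.degrees(np.linalg.lstsq(A,Q[:,2],rcond=None)[0][:2]))
E
```

```text
t 30.73 p [ 0.4548 -0.3271  0.2106] y [ 0.     0.003 -1.   ] z [1.    0.003 0.   ] q [-0.748  0.323  1.622  0.002  1.199 -0.752] F [ 0.6  0.8 -0.5] w 0.085
t 30.78 p [ 0.455  -0.327   0.2109] y [ 0.001  0.002 -1.   ] z [1.    0.004 0.001] q [-0.748  0.322  1.622  0.002  1.198 -0.752] F [-0.3  0.3 -0.1] w 0.0854
1863 [ 0.41875119 -0.36238858  0.07800011] [ 0.48745593 -0.29335474  0.08938074] [ 0.45310356 -0.32787166  0.08369042]
[ 0.45325199 -0.32701234] 0.030359391269481666
slope [0.02377869 1.01843948]
```

View pics/w18.png

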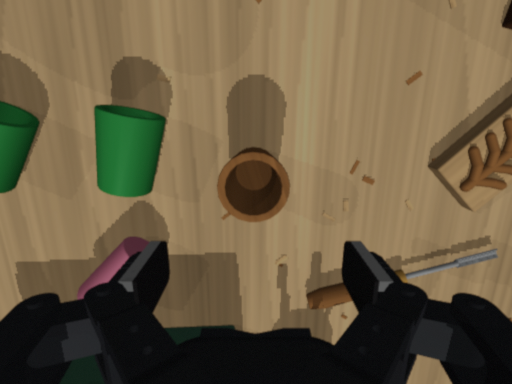

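Small pot mouth at (254,186), standing at (.453,-.328). I descend over it with the jaws open.

jog_arm:
  steps: "0 0 0 0.004 0.15 -0.01 0; 0 0 0 0.004 0.34 -0.01 0; 0 0 0 0.004 0.52 -0.01 0; 0 0 0 0.004 0.66 -0.01 0; 0 0 0 0.004 0.76 -0.01 0; 0 0 0 0.004 0.82 -0.01 0; 0 0 0 0.004 0.82 -0.01 0; 0 0 0 0.004 0.82 -0.01 0"

```text
time: 31.45
tcp_pos: [0.4533, -0.3279, 0.0472]
ee_rot: [-1.209, 1.207, -1.205]
contact_force: [0.0, -0.9, -0.3]
grip_width: 0.0854
```

jog_arm:
  steps: "0 0 0 0 0 0 0; 0 0 0 0 0 0 0.2; 0 0 0 0 0 0 0.5; 0 0 0 0 0 0 1; 0 0 0 0 0 0 1; 0 0 0 0 0 0 1; 0 0 0 0 0 0 1"
  force: 40

```text
time: 32.03
tcp_pos: [0.4542, -0.33, 0.0494]
ee_rot: [-1.208, 1.204, -1.21]
contact_force: [-1.0, 1.0, 8.4]
grip_width: 0.0681
```

```bash
python3 - <<'E'
from h import *
st()
E
```

```text
t 32.03 p [ 0.4542 -0.33    0.0494] y [ 0.004 -0.001 -1.   ] z [1.    0.002 0.004] q [-0.753  0.527  1.773  0.002  0.838 -0.756] F [-1.   1.   8.4] w 0.0681
```

jog_arm:
  steps: "0 0 0 0 -0.05 0 1; 0 0 0 0 -0.15 0 1; 0 0 0 0 -0.3 0 1; 0 0 0 0 -0.47 0 1; 0 0 0 0 -0.63 0 1; 0 0 0 0 -0.75 0 1; 0 0 0 0 -0.8 0 1; 0 0 0 0 -0.8 0 1"

```text
time: 32.7
tcp_pos: [0.4545, -0.3307, 0.211]
ee_rot: [-1.208, 1.201, -1.213]
contact_force: [0.5, -0.1, -0.6]
grip_width: 0.0681
```

```bash
python3 - <<'E'
from h import *
st(); p,d,m=snap('wrist','w19'); snap('side','s19'); st()
a=cv2.imread('pics/w19.png');b=cv2.imread('pics/s19.png')[130:310,220:460]
cv2.imwrite('pics/c19.png',np.hstack([cv2.resize(a,(400,300)),cv2.resize(b,(400,300))]))
X=cloud(d,m); Xt=X.reshape(-1,3); c=np.array([.453,-.329])
rr=np.hypot(*(Xt[:,:2]-c).T)
k=(rr<.05)&(Xt[:,2]>.22)&(Xt[:,2]<.26); Q=Xt[k]; print(len(Q),Q.min(0),Q.max(0))
k=(rr<.05)&(Xt[:,2]>.235)&(Xt[:,1]>-.32);Q=Xt[k]; print(np.percentile(Q[:,2],[5,50,95]))
E
```

```text
t 32.7 p [ 0.4545 -0.3307  0.211 ] y [ 0.007 -0.004 -1.   ] z [1.    0.002 0.007] q [-0.753  0.32   1.624  0.002  1.19  -0.756] F [ 0.5 -0.1 -0.6] w 0.0681
t 32.8 p [ 0.4527 -0.329   0.2071] y [ 0.002  0.001 -1.   ] z [1.    0.002 0.002] q [-0.753  0.324  1.629  0.002  1.188 -0.756] F [-1.1  0.  -1.3] w 0.0683
16143 [ 0.40671699 -0.35664505  0.22000534] [ 0.50254086 -0.29432855  0.25996627]
[0.24670073 0.29206443 0.30885568]
```

View pics/c19.png

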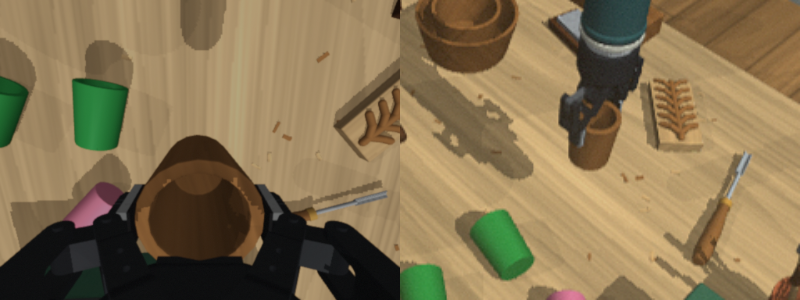

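jog_arm:
  steps: "0 0 0 -0.08 0 0.03 1; 0 0 0 -0.24 0 0.08 1; 0 0 0 -0.43 0 0.145 1; 0 0 0 -0.62 0 0.21 1; 0 0 0 -0.81 0 0.27 1; 0 0 0 -1 0 0.335 1"

```text
time: 33.3
tcp_pos: [0.5181, -0.127, 0.2052]
ee_rot: [-1.21, 1.211, -1.205]
contact_force: [0.6, -0.4, -0.6]
grip_width: 0.068
```

jog_arm:
  steps: "0 0 0 -0.19 0 0.065 1; 0 0 0 -0.38 0 0.13 1; 0 0 0 -0.57 0 0.19 1; 0 0 0 -0.76 0 0.255 1; 0 0 0 -0.94 0 0.315 1; 0 0 0 -1 0 0.335 1; 0 0 0 -1 0 0.335 1"

```text
time: 33.88
tcp_pos: [0.5856, 0.0742, 0.2056]
ee_rot: [-1.212, 1.207, -1.203]
contact_force: [-0.0, 0.0, -0.4]
grip_width: 0.0683
```

jog_arm:
  steps: "0 0 0 -0.09 0 0.03 1; 0 0 0 -0.155 0 0.05 1; 0 0 0 -0.155 0 0.05 1; 0 0 0 -0.155 0 0.05 1; 0 0 0 -0.155 0 0.05 1; 0 0 0 -0.155 0 0.05 1"

```text
time: 34.38
tcp_pos: [0.5956, 0.1008, 0.2078]
ee_rot: [-1.209, 1.208, -1.208]
contact_force: [-0.1, -0.1, -0.7]
grip_width: 0.068
```

```bash
python3 - <<'E'
from h import *
st(); p,d,m=snap('wrist','w20'); snap('side','s20'); st()
a=cv2.imread('pics/w20.png');b=cv2.imread('pics/s20.png')[50:200,180:380]
cv2.imwrite('pics/c20.png',np.hstack([cv2.resize(a,(400,300)),cv2.resize(b,(400,300))]))
z=np.load('s20.npz');X=cloud(z['d'],z); Xt=X.reshape(-1,3); c=np.array([.597,.099]); rr=np.hypot(*(Xt[:,:2]-c).T)
hs=cv2.cvtColor(z['p'],cv2.COLOR_RGB2HSV).reshape(-1,3)
k=(rr<.045)&(Xt[:,2]>.14)&(Xt[:,2]<.27)&(hs[:,1]>90)&(hs[:,2]>60); Q=Xt[k]; print(len(Q),Q.min(0),Q.max(0))
for lo in np.arange(.15,.26,.015):
    q=Q[(Q[:,2]>lo)&(Q[:,2]<lo+.015)]
    if len(q)>10: print(round(lo,3),len(q),q[:,0].min().round(4),q[:,0].max().round(4),q[:,1].min().round(4),q[:,1].max().round(4))
E
```

```text
t 34.38 p [0.5956 0.1008 0.2078] y [ 0.001  0.    -1.   ] z [1.    0.001 0.001] q [0.053 0.385 1.53  0.    1.225 0.052] F [-0.1 -0.1 -0.7] w 0.068
t 34.48 p [0.5959 0.1011 0.2081] y [ 0.002  0.001 -1.   ] z [1.    0.001 0.002] q [0.053 0.385 1.53  0.    1.225 0.052] F [ 0.1  0.5 -0.4] w 0.0678
598 [0.55539218 0.06381809 0.15725056] [0.63358993 0.13114288 0.26469374]
0.15 28 0.5648 0.6089 0.0687 0.1166
0.165 75 0.5649 0.6183 0.0688 0.1138
0.18 78 0.5644 0.6115 0.0672 0.1114
0.195 74 0.5634 0.6171 0.0665 0.1185
0.21 119 0.5554 0.6237 0.065 0.1278
0.225 133 0.5633 0.628 0.0638 0.1261
0.24 90 0.5649 0.6336 0.0649 0.1311
```

View pics/c20.png

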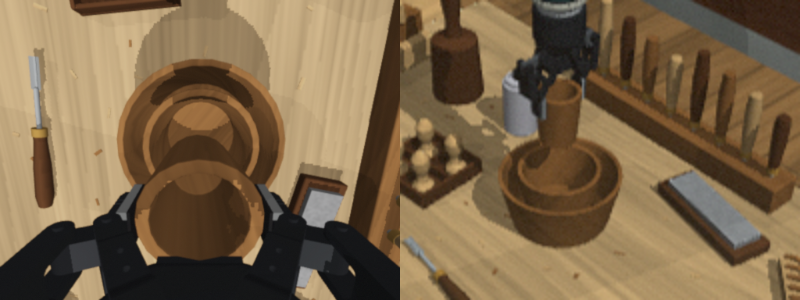

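jog_arm:
  steps: "0 0 0 -0.003 0.07 0.005 1; 0 0 0 -0.003 0.19 0.005 1; 0 0 0 -0.003 0.32 0.005 1; 0 0 0 -0.003 0.45 0.005 1; 0 0 0 -0.003 0.55 0.005 1; 0 0 0 -0.003 0.61 0.005 1; 0 0 0 -0.003 0.635 0.005 1; 0 0 0 -0.003 0.635 0.005 1"

```text
time: 35.15
tcp_pos: [0.5968, 0.1023, 0.0803]
ee_rot: [-1.21, 1.208, -1.207]
contact_force: [0.0, 1.2, -0.9]
grip_width: 0.0682
```

jog_arm:
  steps: "0 0 0 0 0.005 0 1; 0 0 0 0 0.01 0 1; 0 0 0 0 0.015 0 1; 0 0 0 0 0.015 0 1; 0 0 0 0 0.015 0 1"

```text
time: 35.57
tcp_pos: [0.5977, 0.1027, 0.0788]
ee_rot: [-1.208, 1.206, -1.208]
contact_force: [0.3, -0.0, -0.9]
grip_width: 0.0679
```

jog_arm:
  steps: "0 0 0 0 0.005 0 1; 0 0 0 0 0.01 0 1; 0 0 0 0 0.01 0 1; 0 0 0 0 0.01 0 1"

```text
time: 35.9
tcp_pos: [0.5972, 0.1027, 0.076]
ee_rot: [-1.209, 1.207, -1.208]
contact_force: [-0.9, -0.8, -1.5]
grip_width: 0.0677
```

jog_arm:
  steps: "0 0 0 0 0.005 0 1; 0 0 0 0 0.01 0 1; 0 0 0 0 0.01 0 1; 0 0 0 0 0.01 0 1"

```text
time: 36.23
tcp_pos: [0.5972, 0.1027, 0.0739]
ee_rot: [-1.209, 1.207, -1.208]
contact_force: [-0.0, -1.4, -1.3]
grip_width: 0.0679
```

jog_arm:
  steps: "0 0 0 0 0.004 0 1; 0 0 0 0 0.007 0 1; 0 0 0 0 0.007 0 1"

```text
time: 36.48
tcp_pos: [0.5974, 0.1028, 0.0736]
ee_rot: [-1.208, 1.206, -1.208]
contact_force: [-1.6, 0.2, 6.7]
grip_width: 0.068
```

jog_arm:
  steps: "0 0 0 0 0.004 0 1; 0 0 0 0 0.007 0 1; 0 0 0 0 0.007 0 1"

```text
time: 36.73
tcp_pos: [0.5974, 0.1028, 0.0734]
ee_rot: [-1.208, 1.206, -1.208]
contact_force: [-6.3, 0.1, 16.4]
grip_width: 0.0684
```

jog_arm:
  steps: "0 0 0 0 -0.008 0 1; 0 0 0 0 -0.008 0 0.16; 0 0 0 0 -0.008 0 0.13; 0 0 0 0 -0.008 0 0.13; 0 0 0 0 -0.008 0 0.13; 0 0 0 0 -0.008 0 0.13"

```text
time: 37.23
tcp_pos: [0.5973, 0.1026, 0.0726]
ee_rot: [-1.209, 1.207, -1.208]
contact_force: [0.7, 0.2, -0.9]
grip_width: 0.0744
```

```bash
python3 - <<'E'
from h import *
st(); p,d,m=snap('wrist','w21')
E
```

```text
t 37.23 p [0.5973 0.1026 0.0726] y [ 0.001  0.001 -1.   ] z [1.    0.002 0.001] q [5.600e-02 5.420e-01 1.653e+00 1.000e-03 9.450e-01 5.300e-02] F [ 0.7  0.2 -0.9] w 0.0744
```

View pics/w21.png

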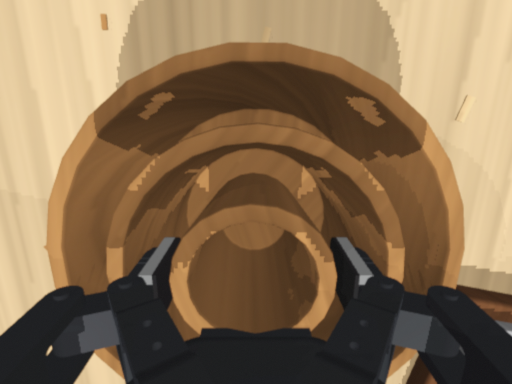

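Both pads are clear of the small pot and of the middle pot's inner wall. I retract straight up, then check.

jog_arm:
  steps: "0 0 0 0 -0.05 0 0.13; 0 0 0 0 -0.12 0 0.13; 0 0 0 0 -0.22 0 0.13; 0 0 0 0 -0.38 0 0.13; 0 0 0 0.05 -0.55 0 0.13; 0 0 0 0.2 -0.7 -0.05 0.1; 0 0 0 0.35 -0.75 -0.1 0.1; 0 0 0 0.35 -0.75 -0.1 0.1"

```text
time: 37.95
tcp_pos: [0.578, 0.0282, 0.2274]
ee_rot: [-1.206, 1.202, -1.214]
contact_force: [0.8, 0.6, -0.6]
grip_width: 0.0769
```

jog_arm:
  steps: "0 0 0 0 0 0 0.1; 0 0 0 0 0 0 0.1; 0 0 0 0 0 0 0.1"

```text
time: 38.2
tcp_pos: [0.5769, 0.0332, 0.2222]
ee_rot: [-1.209, 1.208, -1.207]
contact_force: [0.2, -0.3, 0.0]
grip_width: 0.0768
```

```bash
python3 - <<'E'
from h import *
st(); snap('wrist','w22'); snap('side','s22'); snap('top','t22')
a=cv2.imread('pics/w22.png');b=cv2.imread('pics/s22.png')
cv2.imwrite('pics/c22.png',np.hstack([cv2.resize(a,(400,300)),cv2.resize(b,(400,300))]))
for n in('w22','s22'):
    z=np.load(n+'.npz'); X=cloud(z['d'],z); Xt=X.reshape(-1,3)
    c=np.array([.5972,.102]) if n[0]=='w' else np.array([.5972,.0985])
    rr=np.hypot(*(Xt[:,:2]-c).T); aa=np.degrees(np.arctan2(Xt[:,1]-c[1],Xt[:,0]-c[0]))
    for nm,lo,hi,z0,z1 in(('small',.022,.042,.095,.13),('mid',.05,.075,.09,.125),('large',.083,.105,.08,.11)):
        k=(rr>lo)&(rr<hi)&(Xt[:,2]>z0)&(Xt[:,2]<z1); o=[]
        for a in range(-180,180,45):
            q=k&(abs((aa-a+180)%360-180)<12)
            if q.sum()>5:o.append((a,round(np.percentile(Xt[q,2],85)*1000,1)))
        Q=Xt[k]; A=np.c_[2*Q[:,:2],np.ones(len(Q))]; s=np.linalg.lstsq(A,(Q[:,:2]**2).sum(1),rcond=None)[0]
        print(n,nm,s[:2].round(4),o)
    k=(rr<.017)&(Xt[:,2]<.08); print('floor',np.nanmedian(Xt[k,2]))
E
```

```text
t 38.2 p [0.5769 0.0332 0.2222] y [ 0.001  0.001 -1.   ] z [1.    0.003 0.001] q [-6.300e-02  3.350e-01  1.571e+00  1.000e-03  1.235e+00 -6.600e-02] F [ 0.2 -0.3  0. ] w 0.0768
w22 small [0.5963 0.1043] [(-180, np.float64(111.6)), (-135, np.float64(111.5)), (-90, np.float64(111.7)), (-45, np.float64(111.4)), (0, np.float64(111.4)), (45, np.float64(111.5)), (90, np.float64(111.5)), (135, np.float64(111.5))]
w22 mid [0.5974 0.1019] [(-180, np.float64(101.5)), (-135, np.float64(101.4)), (-90, np.float64(101.4)), (-45, np.float64(101.3)), (0, np.float64(101.4)), (45, np.float64(101.5)), (90, np.float64(101.5)), (135, np.float64(101.5))]
w22 large [0.5977 0.0996] [(-180, np.float64(91.2)), (-135, np.float64(91.2)), (-90, np.float64(91.3)), (-45, np.float64(91.3)), (0, np.float64(91.3)), (45, np.float64(91.4)), (90, np.float64(88.2)), (135, np.float64(91.4))]
floor 0.0369459475701371
s22 small [0.5962 0.0995] [(-180, np.float64(108.3)), (-135, np.float64(108.7)), (-90, np.float64(110.2)), (-45, np.float64(111.1)), (0, np.float64(108.1)), (45, np.float64(107.6)), (90, np.float64(109.2)), (135, np.float64(111.3))]
s22 mid [0.5972 0.0971] [(-180, np.float64(99.0)), (-135, np.float64(100.3)), (-90, np.float64(98.5)), (-45, np.float64(99.8)), (0, np.float64(100.1)), (45, np.float64(99.6)), (90, np.float64(99.3)), (135, np.float64(100.1))]
s22 large [0.5975 0.0953] [(-180, np.float64(90.7)), (-135, np.float64(89.5)), (-90, np.float64(89.8)), (-45, np.float64(91.9)), (0, np.float64(88.7)), (45, np.float64(89.9)), (90, np.float64(89.1)), (135, np.float64(90.1))]
floor nan
  return np.nanmean(a, axis, out=out, keepdims=keepdims)
```

View pics/c22.png

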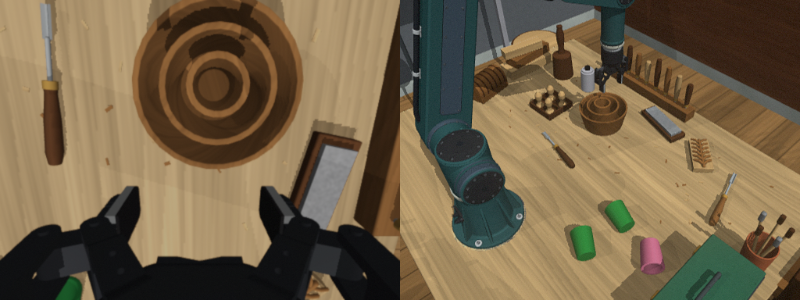

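The three pots are nested level. Their rims step 10 mm each (91.3, 101.4, 111.5 mm), four finials are in the tray, and nothing else has moved. I hand in.

```bash
python3 -c "
from bench import r
print(r.hand_in())"
```

```text
the job is handed in; nothing more can be done
None
```

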